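# Check a glued drawer frame for square with the slide rule and true it

### The arm

A 6-joint arm with a two-finger parallel gripper is mounted at the origin on the work surface. World frame = base frame: x ahead of the robot, y to its left, z up, the work surface at z = 0. Lengths are in m, angles in rad, forces in N, time in s.
With the tool pointing down it reaches from about 0.3 to 0.775 m from the base axis. Payload 14.6 kg.
Tool frame: the origin (TCP) lies on the centre line of the jaws, within the pads' length; the fingertips stand ctrl.tcp_to_tips ahead of it and the grasp point (between the pads) lies 2 mm behind it (ctrl.tcp_to_tips is the distance from the TCP to the fingertips, in m); z points along the fingers, y is the line along which they close (so a half turn about z gives the same grasp; the last joint's range is limited). The gripper opens to 94 mm and grips with 3 to 60 N. Pads are 16 mm wide; open, the fingers measure 119 mm over their backs; the gripper's body (75 mm by 177 mm) begins 78 mm behind the grasp point.
Start: joints at [-1.346, 0.3, 1.521, -0, 1.321, -0.067], TCP at [0.158, -0.527, 0.222] pointing down, gripper open.
Joint ranges: [-3.03, 3.03], [-0.79, 2.21], [0.23, 2.52], [-1.04, 4.18], [0, 3.07], [-2.55, 2.55]. Speed limits (rad/s): [2.22, 2.22, 2.57, 3.14, 3.14, 3.14].

### API

Orientations are given as [roll, pitch, yaw] about the fixed x, y, z axes, in that order (R = Rz(yaw) Ry(pitch) Rx(roll)).
In Python, from station import telemetry, viewer, hand_in, ctrl gives the robot as it stands.
- The arm moves only by the tool step_arm, never from a script. Its argument "plan" is a list of rows, each an object of numbers: "dx", "dy", "dz": the shift along the tool's x, y, z scaled (see below); "rx", "ry", "rz": the turn, a rotation vector about the tool's x, y, z scaled (see below); "claw": the closure, from 0 (fully open) to 1 (shut). In form: [{"dx": .., "dy": .., "dz": .., "rx": .., "ry": .., "rz": .., "claw": ..}, ...]. A call has 1 to 10 rows; each row shifts and turns the commanded pose from where the row before left it, along the tool's axes as they then stand; what a row does not reach is not made up. The controller multiplies each number of a shift by 0.1 m and each number of a turn by 90 degrees. A row lasts 1/10 s, in which the tool goes at most 50 mm and 8.59 degrees, less where a joint would pass 70% of its speed; a pose out of reach is approached as far as the arm can. A call with a number of a shift or a turn outside -1 to 1 is refused whole. A call with a gripper value outside its range is refused whole. The fingers move at their own pace and stop on an object; "grip_force" is the grip in N (left out, the last holds). Time passes only in rows, so rows that do not move let the fingers close. It gives the time, the measured TCP pose, the force, the opening and the grip force at its end, in the units of the state.
- telemetry.get_obs(): the state, without advancing time (a new reading comes with each control period).
- viewer.camera(name): name is "scene" or "side" or "wrist"; returns a dict with "img" (384x512x3 uint8, red, green, blue), "z_map" (384x512 float32, m along the optical axis (not along the pixel's ray), 0 where there is no reading), "fx", "fy", "cx", "cy" (pixels), "R" (3x3) and "t" (3): a world point X has camera coordinates R X + t; the wrist camera has in their place "tool_from_camera" (4x4, takes a point from camera to tool coordinates, whose origin is the TCP and whose axes are the flange's). Camera axes: x right, y down, z forward; pixel columns grow to the right and rows downward; lengths in m; the calibration is good to about 2 mm. A picture is of the moment at which its call begins: read the wrist's pose just before it.
- hand_in(): hands the job in; it is judged then, once.
Trained networks look in a picture, given as the dict that the camera call returned (one of the last four; its "shot" number tells which), for a name from the list of things; names that differ only in an ending like _2 or _b are one class to them, and where a whole thing is asked for, a point or a joint stands for the part that bears it (a point fixed in the world has none). Each returns a list of dicts, best first, with "score" (0 to 1); they miss things now and then, are a little off and sometimes report something else, mostly with a low value. They report only what shows in the picture. A call takes as long as a camera call.
- viewer.recognise(target, picture): "rect" ([left, top, right, bottom] in pixels, round what is visible of it).
The state is a dict: "time_s": time; "qpos": joint angles; "joint_vel": joint speeds; "tau": joint torques, N m; "ee_pos": TCP position; "eef_rot": TCP orientation; "force": force on the tool from outside, world axes, zero at the start; "moment": the same for the moment, N m; "grip_width": finger opening in m; "grip_force": force on a finger pad.
Only numpy, scipy, OpenCV 4.12 (cv2) and the standard library are available. Lean on these libraries where they do the work, as an engineer would, in place of code of your own. Each camera call takes 0.05 s, during which the arm holds its last target. There are 200 camera calls.

### The job

The little drawer frame on the gluing board has just been glued and may have racked out of square. With the slide rule lying beside it, gently measure inside the frame from corner to corner, both noses bearing in their corners: first the diagonal from the near left corner to the far right corner, then the other one. If the two lengths differ, push the far end of the frame sideways until it is square, the diagonals agreeing within 4 mm; leave the rule lying flat, inside the frame or beside it, and leave the other things on the bench alone.

Things in the scene. Friction and masses are not known exactly. Their poses are not given: they have to be found in the camera images.
- frame: Wooden drawer frame, no bottom, four walls 12 mm thick, 45 mm high, standing on the gluing board. Pose of its near wall, which is clamped and cannot move. Origin: at board-top height, middle of the inside when square; x from near wall to far wall, y left, z up. Inside 180 mm along x, 240 mm along y; true diagonal 300 mm. Side walls' outer faces are 132 mm from the middle when square, free to push
- board: Fixed grey melamine gluing board 330 x 360 mm, top 12 mm above the bench, axes as the frame's, origin under its centre, 35 mm nearer the robot than the frame's. On the robot's side of the near wall stand two toggle clamps, 70 mm left and right of the middle, up to 77 mm above the bench
- corner_near_left (a point): Near left inside corner of the frame, fixed, 7 mm above the board; axes of the frame. The side walls swing about the two near corners; the far wall shifts left or right, parallel to the near wall, up to 17 mm either way at the start or hardly at all
- corner_near_right (a point): Near right inside corner, fixed. The joints are stiff with wet glue: about 17 N sideways at the far end shifts it and it stays where it is left; 20 N along a diagonal would begin to rack it too. Squeezing the rule's blocks with 5 to 10 N is right; 15 N or more along the rule is too much for the frame
- corner_far_left (a point): Far left inside corner; moves with the far wall. Square: 180 mm along the frame's x from the near left corner. Far wall shifted left by s makes the near-right-to-far-left diagonal longer than the other by 1.6 s
- corner_far_right (a point): Far right inside corner; moves with the far wall, 240 mm from the far left one
- rule: Slide rule, about 160 g, lying flat: wooden stock 178 x 20 x 9 mm with a brass slide running lengthwise in its top. Origin: underside, middle of the closed rule; x from stock nose to slide nose, z up. Closed it measures 260 mm between nose axes. Two blocks stand on it in line, each 8 mm thick along the rule, from 11 to 34 mm above its underside
- rule_slide (a joint): Reading of the rule: how far the slide is drawn out (m), 0 to 0.050. Length between nose axes = 260 mm + reading; a square frame reads about 31.5 mm in both diagonals. The slide is stiff: 2.5 N moves it and it stays where left, so the rule may be carried by either block
- slide_block (a point): Centre of the brass thumb block of the slide, 18 mm wide across the rule, 22.5 mm above the rule's underside; axes of the rule. Closed it is 60 mm from the stock's block, on the stock nose's side. Pushing the two blocks towards one another lengthens the rule by as much, so that its noses press outwards
- stock_block (a point): Centre of the wooden block fixed on the stock, 14 mm wide across the rule, at the same height, 180 mm from the stock nose. Closed, the blocks measure 68 mm over their outer faces; less the reading when drawn out. Moving the thumb block away from this one shortens the rule
- stock_nose (a point): Axis of the stock's nose, a pin 6 mm across and 10 mm high on a neck 22 mm long and 4 mm wide; point 6 mm above the rule's underside. Seated in a corner it stops about 4 mm short of the corner point. A nose can hang up by friction on a wall short of its corner: rock the rule a degree or so each way while squeezing; the greatest reading is the true one
- slide_nose (a point): Axis of the slide's nose, the same pin on the slide; it moves with the slide
- hammer: Bystander: hammer 260 mm long lying on the bench at the left
- glue: Bystander: glue can 72 mm across, 100 mm high, standing at the left
- tacks: Bystander: low jar 68 mm across, 45 mm high, beyond the frame
- stone: Bystander: whetstone 100 x 45 x 20 mm lying at the near left

How it is judged:
By the outcome, as a careful person would: the job done as asked, in the order asked, and still so for the second after the job is handed in, with the robot touching nothing.
It also fails if it takes over 72 s, if anything falls off the work surface, if the arm or the gripper's body presses on something with over 40 N, if the wrist force passes 120 N, or if a joint passes its speed limit or range.

## Working session

There is one attempt and no reset: what is moved stays moved. The work goes in short steps, Python scripts to look and compute and a tool call to move; the robot and the scene stay as the last step left them, time stands still between calls to the robot, and variables do not carry over. Pictures are saved under pics/ and viewed, at most 10 in all, crops included, and the job is handed in when it is done.

Besides the shell and the picture viewer there is one more tool, called after "Emit:" by a JSON object that holds its "method" and its "body". step_arm: Moves the arm, as the interface text tells. Shifts and turns lie within -1 to 1; 1 stands for 0.1 m of shift or 90 degrees of turn. Its arguments: {"type":"object","properties":{"plan":{"type":"array"},"grip_force":{"type":"number"}},"required":["plan"]}

```bash
ls; mkdir -p pics
python3 - <<'E'
from station import telemetry, viewer, ctrl
import cv2, numpy as np
print(telemetry.get_obs(), ctrl.tcp_to_tips)
ims=[]
for n in ["scene","side"]:
    p=viewer.camera(n)
    np.savez(f"{n}.npz",**{k:v for k,v in p.items()})
    ims.append(p["img"])
    for t in ["frame","rule","slide_block","stock_block","stock_nose","slide_nose","board","corner_far_left","corner_near_left","tacks","glue"]:
        try: print(n,t,[(np.round(d["rect"]).tolist(),round(d["score"],2)) for d in viewer.recognise(t,p)[:2]])
        except Exception as e: print(n,t,e)
cv2.imwrite("pics/a.png",cv2.resize(ims[0],(800,600),interpolation=cv2.INTER_CUBIC)[:,:,::-1])
cv2.imwrite("pics/b.png",cv2.resize(ims[1],(800,600),interpolation=cv2.INTER_CUBIC)[:,:,::-1])
E
```

```text
pics
{'time_s': 0.0, 'qpos': array([-1.34561265e+00,  3.00444651e-01,  1.52156042e+00, -1.10152654e-05,
        1.32066459e+00, -6.65855152e-02]), 'joint_vel': array([-0.00073497,  0.00042772, -0.00106877,  0.00032576, -0.00061326,
       -0.00077204]), 'tau': array([ 6.90557090e-05, -5.31813741e+01, -3.52735984e+01,  7.08309864e-02,
        2.44117499e-02, -9.20709704e-05]), 'ee_pos': array([ 0.15815746, -0.52653322,  0.22190956]), 'eef_rot': array([-3.14051732e+00, -6.10140911e-05,  2.91771889e-01]), 'force': array([-0.13941544, -0.29521108,  0.11768518]), 'moment': array([-0.04148097,  0.0268902 ,  0.06180463]), 'grip_force': 0.0, 'grip_width': 0.0940015832714051} 0.017
scene frame [([207.0, 146.0, 306.0, 234.0], 0.63), ([173.0, 119.0, 208.0, 163.0], 0.28)]
scene rule [([181.0, 118.0, 212.0, 156.0], 0.79)]
scene slide_block [([344.0, 201.0, 381.0, 277.0], 0.62), ([175.0, 135.0, 195.0, 161.0], 0.45)]
scene stock_block [([174.0, 117.0, 214.0, 163.0], 0.76)]
scene stock_nose [([178.0, 120.0, 207.0, 155.0], 0.71)]
scene slide_nose [([173.0, 131.0, 196.0, 165.0], 0.43)]
scene board [([
[... 225 characters left out ...]
12.0, 279.0, 340.0, 312.0], 0.59)]
side frame [([210.0, 154.0, 302.0, 228.0], 0.63)]
side rule [([254.0, 122.0, 330.0, 131.0], 0.59)]
side slide_block [([250.0, 122.0, 297.0, 129.0], 0.65), ([181.0, 147.0, 202.0, 176.0], 0.58)]
side stock_block [([251.0, 121.0, 335.0, 132.0], 0.96)]
side stock_nose [([269.0, 122.0, 331.0, 131.0], 0.96)]
side slide_nose [([253.0, 121.0, 293.0, 132.0], 0.66)]
side board [([198.0, 150.0, 354.0, 251.0], 0.93)]
side corner_far_left [([208.0, 149.0, 241.0, 223.0], 0.66), ([255.0, 122.0, 298.0, 130.0], 0.23)]
side corner_near_left [([205.0, 149.0, 301.0, 233.0], 0.7)]
side tacks [([180.0, 150.0, 202.0, 177.0], 0.94)]
side glue [([130.0, 256.0, 170.0, 310.0], 0.59)]
```

View pics/a.png

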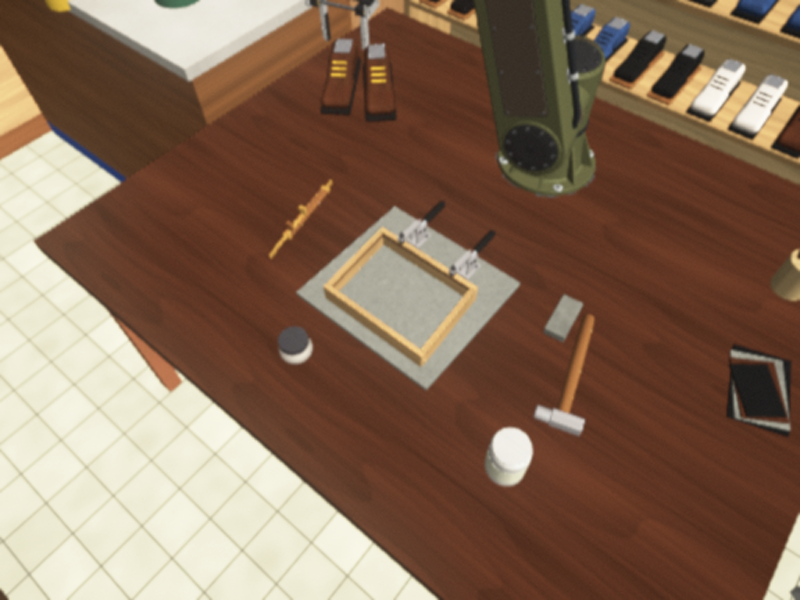

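View pics/b.png

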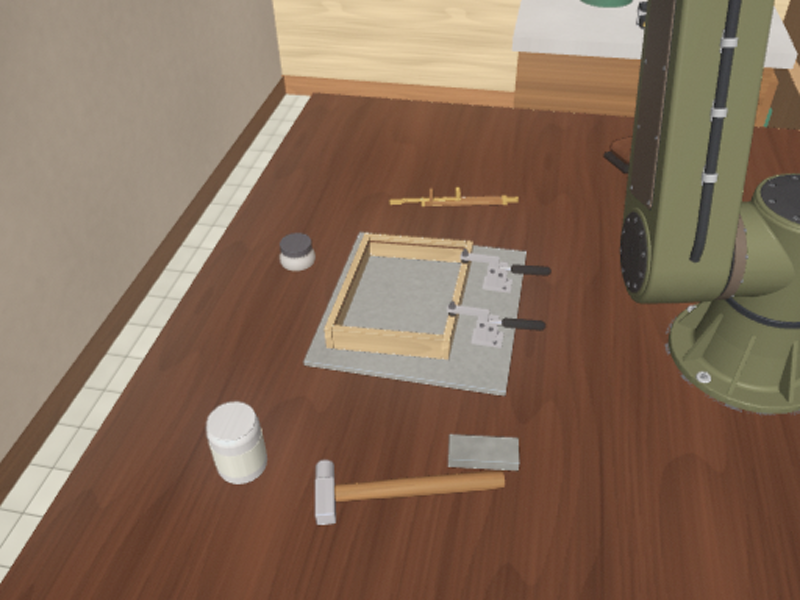

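The scene picture shows the frame at about (400,290) of 800x600 and the rule to its right at (300,218), stock end nearest the robot. The side picture shows the same: rule at (455,200), frame at (405,295), near-wall clamps on the robot's side.

```bash
cat > h.py <<'E'
import numpy as np, cv2
from scipy.spatial.transform import Rotation as Rot
def cloud(p, obs=None):
    v,u=np.mgrid[0:384,0:512]; z=p["z_map"]
    c=np.stack([(u-p["cx"])*z/p["fx"],(v-p["cy"])*z/p["fy"],z],-1)
    if "tool_from_camera" in p:
        T=p["tool_from_camera"]; c=c@T[:3,:3].T+T[:3,3]
        w=c@Rot.from_euler("xyz",obs["eef_rot"]).as_matrix().T+obs["ee_pos"]
    else: w=(c-p["t"])@p["R"]
    return w, z>0
def line(p): # centroid, dir, extents
    c=p.mean(0); d=np.linalg.svd(p-c,full_matrices=False)[2][0]; s=(p-c)@d
    return c,d,s.min(),s.max()
E
python3 - <<'E'
from h import *
for n in ["scene","side"]:
    p=dict(np.load(n+".npz")); w,ok=cloud(p); im=p["img"].astype(int)
    reg=(np.abs(w[...,0]-.5)<.35)&(np.abs(w[...,1])<.5)&ok
    print(n,"bench z",np.median(w[...,2][reg]))
    sat=im.max(-1)-im.min(-1)
    b=reg&(sat<25)&(np.abs(w[...,2]-.012)<.006)&(im.mean(-1)>90)
    nb,lab,st,_=cv2.connectedComponentsWithStats(b.astype(np.uint8)); k=1+st[1:,4].argmax()
    r=cv2.minAreaRect(w[lab==k][:,:2].astype(np.float32)); print("board",r,cv2.boxPoints(r).round(3).tolist(), np.median(w[lab==k][:,2]))
    bx=cv2.boxPoints((r[0],(.5,.5),r[2]))
    f=reg&(np.abs(w[...,2]-.057)<.006)&(sat>40); 
    nb,lab,st,_=cv2.connectedComponentsWithStats(f.astype(np.uint8)); k=1+st[1:,4].argmax()
    r=cv2.minAreaRect(w[lab==k][:,:2].astype(np.float32)); print("frame",r,cv2.boxPoints(r).round(3).tolist(),st[k])
    bb={"scene":(170,112,216,168),"side":(246,117,338,136)}[n]
    m=np.zeros_like(ok); m[bb[1]:bb[3],bb[0]:bb[2]]=1
    m=m&ok&(w[...,2]>.006)&(im[...,0]-im[...,2]>50)
    q=w[m]; c,d,a,e=line(q[:,:2]); print("rule",len(q),c,d,c+a*d,c+e*d,e-a)
    hi=q[q[:,2]>.02]; s=(hi[:,:2]-c)@d; print(np.c_[hi,s].round(3)[np.argsort(s)].tolist())
E
```

```text
scene bench z 0.0029967716703278185
board ((0.5418446063995361, -0.020715326070785522), (0.3605138659477234, 0.32963159680366516), 88.98291015625) [[0.37400001287460327, -0.1979999989271164], [0.703000009059906, -0.20399999618530273], [0.7099999785423279, 0.15700000524520874], [0.3799999952316284, 0.16200000047683716]] 0.013569042939363106
frame ((0.5752180814743042, -0.014819830656051636), (0.2764147222042084, 0.20547759532928467), 88.9629135131836) [[0.4699999988079071, -0.1509999930858612], [0.675000011920929, -0.1550000011920929], [0.6800000071525574, 0.12200000137090683], [0.4749999940395355, 0.125]] [ 207  145   99   84 1011]
rule 402 [ 0.53163953 -0.35372546] [0.92340051 0.38383786] [ 0.40133712 -0.40788939] [ 0.67030758 -0.29608411] 0.29128256102056094
[[0.524, -0.356, 0.036, -0.008], [0.526, -0.359, 0.036, -0.007], [0.525, -0.356, 0.032, -0.007], [0.522, -0.348, 0.03, -0.006], [0.524, -0.351, 0.035, -0.006], [0.523, -0.345, 0.022, -0.005], [0.523, -0.346, 0.038, -0.005], [0.53, -0.358, 0.024, -0.003], [0.531, -0.361, 0.029, -0.003], [0.53, -0.355, 0.037, -0.002], [0.529, -0.
[... 1982 characters left out ...]
 0.023, -0.006], [0.525, -0.346, 0.031, -0.006], [0.524, -0.344, 0.029, -0.005], [0.525, -0.344, 0.037, -0.005], [0.53, -0.362, 0.032, -0.003], [0.529, -0.355, 0.033, -0.003], [0.528, -0.347, 0.023, -0.003], [0.528, -0.345, 0.021, -0.003], [0.529, -0.349, 0.033, -0.002], [0.528, -0.344, 0.029, -0.002], [0.527, -0.338, 0.037, -0.002], [0.579, -0.337, 0.02, 0.049], [0.579, -0.337, 0.032, 0.05], [0.579, -0.338, 0.038, 0.05], [0.579, -0.334, 0.03, 0.05], [0.578, -0.332, 0.027, 0.05], [0.578, -0.333, 0.038, 0.05], [0.584, -0.343, 0.035, 0.053], [0.582, -0.338, 0.023, 0.053], [0.582, -0.334, 0.029, 0.053], [0.581, -0.331, 0.024, 0.053], [0.582, -0.333, 0.034, 0.053], [0.582, -0.332, 0.038, 0.053]]
```

```bash
cat >> h.py <<'E'
def rows(x,y,z,yaw,n,claw=None,frm=None):
    from station import telemetry
    import json
    o=telemetry.get_obs(); p0=o["ee_pos"]; y0=o["eef_rot"][2]
    if frm: p0=np.array(frm[:3]); y0=np.deg2rad(frm[3])
    d=(np.array([x,y,z])-p0)/n; t=(np.deg2rad(yaw)-y0+np.pi)%(2*np.pi)-np.pi
    out=[]
    for i in range(n):
        a=y0+t*i/n; c,s=np.cos(a),np.sin(a)
        r=dict(dx=c*d[0]+s*d[1],dy=s*d[0]-c*d[1],dz=-d[2],rz=-t/n/(np.pi/2))
        r={k:round(v*(10 if k!="rz" else 1),3) for k,v in r.items()}
        if claw is not None: r["claw"]=claw
        out.append(r)
    print(json.dumps(out))
E
python3 -c "
from h import *
rows(.52,-.25,.40,97,10)"
```

```text
[{"dx": 0.426, "dy": -0.161, "dz": -0.178, "rz": -0.089}, {"dx": 0.444, "dy": -0.1, "dz": -0.178, "rz": -0.089}, {"dx": 0.454, "dy": -0.037, "dz": -0.178, "rz": -0.089}, {"dx": 0.455, "dy": 0.027, "dz": -0.178, "rz": -0.089}, {"dx": 0.446, "dy": 0.09, "dz": -0.178, "rz": -0.089}, {"dx": 0.43, "dy": 0.152, "dz": -0.178, "rz": -0.089}, {"dx": 0.404, "dy": 0.21, "dz": -0.178, "rz": -0.089}, {"dx": 0.371, "dy": 0.265, "dz": -0.178, "rz": -0.089}, {"dx": 0.33, "dy": 0.314, "dz": -0.178, "rz": -0.089}, {"dx": 0.283, "dy": 0.357, "dz": -0.178, "rz": -0.089}]
```

Emit:
{"method": "step_arm", "body": {"plan": [{"dx":0.426,"dy":-0.161,"dz":-0.178,"rz":-0.089},{"dx":0.444,"dy":-0.1,"dz":-0.178,"rz":-0.089},{"dx":0.454,"dy":-0.037,"dz":-0.178,"rz":-0.089},{"dx":0.455,"dy":0.027,"dz":-0.178,"rz":-0.089},{"dx":0.446,"dy":0.09,"dz":-0.178,"rz":-0.089},{"dx":0.43,"dy":0.152,"dz":-0.178,"rz":-0.089},{"dx":0.404,"dy":0.21,"dz":-0.178,"rz":-0.089},{"dx":0.371,"dy":0.265,"dz":-0.178,"rz":-0.089},{"dx":0.33,"dy":0.314,"dz":-0.178,"rz":-0.089},{"dx":0.283,"dy":0.357,"dz":-0.178,"rz":-0.089}]}}

```text
$.plan[0]: bad value
```

```bash
cat > snap.py <<'E'
from h import *; import sys
from station import telemetry, viewer
def snap(name):
    o=telemetry.get_obs(); p=viewer.camera("wrist")
    np.savez(name+".npz",ee_pos=o["ee_pos"],eef_rot=o["eef_rot"],**p)
    cv2.imwrite(f"pics/{name}.png",cv2.resize(p["img"],(800,600),interpolation=cv2.INTER_CUBIC)[:,:,::-1])
    print(o["time_s"],o["ee_pos"],o["eef_rot"],p["tool_from_camera"].round(3).tolist(),p["fx"])
    w,ok=cloud(p,o); print("corners",w[[0,0,-1,-1],[0,-1,0,-1]].round(3).tolist())
    return p,o
if __name__=="__main__": snap(sys.argv[1])
E
python3 snap.py w1
```

```text
1.2 [ 0.15819951 -0.52673825  0.22245589] [-3.14158125e+00  2.01814851e-06  2.91744499e-01] [[0.0, -0.972, -0.236, 0.067], [1.0, 0.0, 0.0, 0.001], [-0.0, -0.236, 0.972, -0.161], [0.0, 0.0, 0.0, 1.0]] 328.50399117143417
corners [[0.254, -0.218, -0.002], [0.408, -0.734, 0.001], [0.166, -0.479, 0.336], [0.192, -0.563, 0.337]]
```

View pics/w1.png

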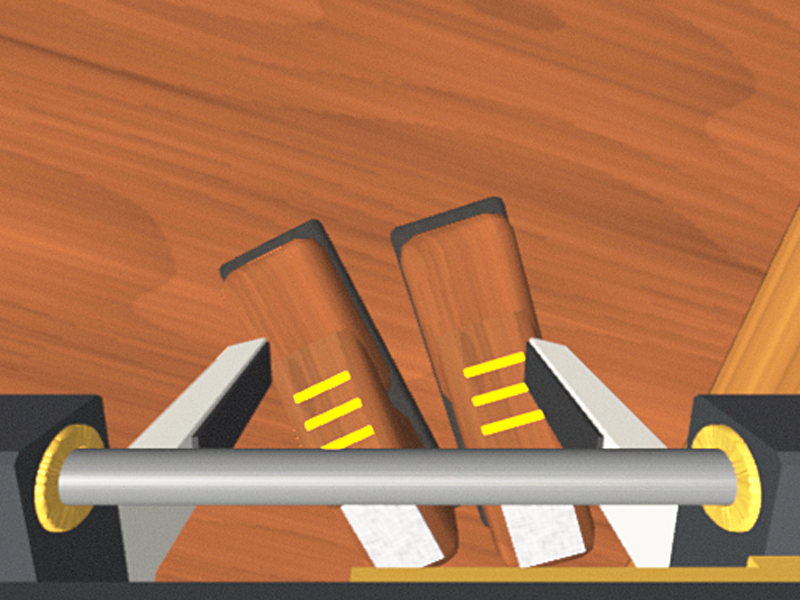

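The wrist picture (arm not moved, the rows need all keys) shows only the shoes between the fingers; the view is roughly centred under the TCP with tool +x up.

```bash
sed -i 's/out.append(r)/out.append(dict(rx=0,ry=0,**r))/; s/claw=None,frm/claw=0,frm/' h.py; python3 -c "
from h import *
rows(.53,-.40,.34,97,10)"
```

```text
[{"rx": 0, "ry": 0, "dx": 0.393, "dy": -0.014, "dz": -0.118, "rz": -0.089, "claw": 0}, {"rx": 0, "ry": 0, "dx": 0.391, "dy": 0.041, "dz": -0.118, "rz": -0.089, "claw": 0}, {"rx": 0, "ry": 0, "dx": 0.381, "dy": 0.095, "dz": -0.118, "rz": -0.089, "claw": 0}, {"rx": 0, "ry": 0, "dx": 0.364, "dy": 0.147, "dz": -0.118, "rz": -0.089, "claw": 0}, {"rx": 0, "ry": 0, "dx": 0.34, "dy": 0.196, "dz": -0.118, "rz": -0.089, "claw": 0}, {"rx": 0, "ry": 0, "dx": 0.309, "dy": 0.242, "dz": -0.118, "rz": -0.089, "claw": 0}, {"rx": 0, "ry": 0, "dx": 0.273, "dy": 0.283, "dz": -0.118, "rz": -0.089, "claw": 0}, {"rx": 0, "ry": 0, "dx": 0.23, "dy": 0.318, "dz": -0.118, "rz": -0.089, "claw": 0}, {"rx": 0, "ry": 0, "dx": 0.184, "dy": 0.347, "dz": -0.118, "rz": -0.089, "claw": 0}, {"rx": 0, "ry": 0, "dx": 0.133, "dy": 0.369, "dz": -0.118, "rz": -0.089, "claw": 0}]
```

Emit:
{"method": "step_arm", "body": {"plan": [{"rx":0,"ry":0,"dx":0.393,"dy":-0.014,"dz":-0.118,"rz":-0.089,"claw":0},{"rx":0,"ry":0,"dx":0.391,"dy":0.041,"dz":-0.118,"rz":-0.089,"claw":0},{"rx":0,"ry":0,"dx":0.381,"dy":0.095,"dz":-0.118,"rz":-0.089,"claw":0},{"rx":0,"ry":0,"dx":0.364,"dy":0.147,"dz":-0.118,"rz":-0.089,"claw":0},{"rx":0,"ry":0,"dx":0.34,"dy":0.196,"dz":-0.118,"rz":-0.089,"claw":0},{"rx":0,"ry":0,"dx":0.309,"dy":0.242,"dz":-0.118,"rz":-0.089,"claw":0},{"rx":0,"ry":0,"dx":0.273,"dy":0.283,"dz":-0.118,"rz":-0.089,"claw":0},{"rx":0,"ry":0,"dx":0.23,"dy":0.318,"dz":-0.118,"rz":-0.089,"claw":0},{"rx":0,"ry":0,"dx":0.184,"dy":0.347,"dz":-0.118,"rz":-0.089,"claw":0},{"rx":0,"ry":0,"dx":0.133,"dy":0.369,"dz":-0.118,"rz":-0.089,"claw":0}]}}

```text
time_s: 2.25
ee_pos: [0.5315, -0.3998, 0.341]
eef_rot: [3.142, 0.0, 1.696]
force: [-0.9, -0.9, 0.9]
grip_width: 0.0938
grip_force: 0.0
```

Run:
```python
from snap import *
p,o=snap("w2")
w,ok=cloud(p,o); im=p["img"].astype(int)
m=ok&(w[...,2]>.007)&(w[...,2]<.05)&(w[...,1]>-.45)&(w[...,1]<-.24)&(np.abs(w[...,0]-.53)<.19)
n,lab,st,cc=cv2.connectedComponentsWithStats(m.astype(np.uint8))
for i in range(1,n):
    if st[i,4]>60:
        q=w[lab==i]; c,d,a,e=line(q[:,:2]); print(st[i],c,d,np.degrees(np.arctan2(d[1],d[0])),c+a*d,c+e*d,e-a)
        hi=q[q[:,2]>.026]
        if len(hi)>20:
            s=(hi[:,:2]-c)@d; h,b=np.histogram(s,np.arange(-.1,.1,.004)); print([(round(x,3),int(k)) for x,k in zip(b,h) if k])
for t in ["rule","slide_block","stock_block","frame","slide_nose"]: print(t,[(np.round(d["rect"]).tolist(),round(d["score"],2)) for d in viewer.recognise(t,p)[:2]])
```

```text
2.25 [ 0.53153559 -0.39982951  0.34095502] [3.14156735e+00 6.10712479e-05 1.69561249e+00] [[0.0, -0.972, -0.236, 0.067], [1.0, 0.0, -0.001, -0.001], [0.001, -0.236, 0.972, -0.161], [0.0, 0.0, 0.0, 1.0]] 328.50399117143417
corners [[0.154, -0.23, -0.002], [0.855, -0.142, -0.001], [0.484, -0.384, 0.454], [0.57, -0.372, 0.456]]
[ 171  113  183   25 1700] [ 0.527697   -0.35216409] [-0.9781059  -0.20810779] -167.98851293871667 [ 0.66631948 -0.32266993] [ 0.40370777 -0.3785448 ] 0.2684900502547959
[(np.float64(-0.06), 20), (np.float64(-0.056), 30), (np.float64(-0.052), 10), (np.float64(-0.004), 33), (np.float64(0.0), 37), (np.float64(0.004), 3)]
rule [([173.0, 109.0, 355.0, 140.0], 0.94)]
slide_block [([253.0, 114.0, 351.0, 130.0], 0.73), ([172.0, 112.0, 351.0, 137.0], 0.38)]
stock_block [([170.0, 109.0, 354.0, 136.0], 0.57)]
frame [([253.0, 112.0, 354.0, 133.0], 0.68)]
slide_nose [([252.0, 113.0, 357.0, 134.0], 0.77)]
```

View pics/w2.png

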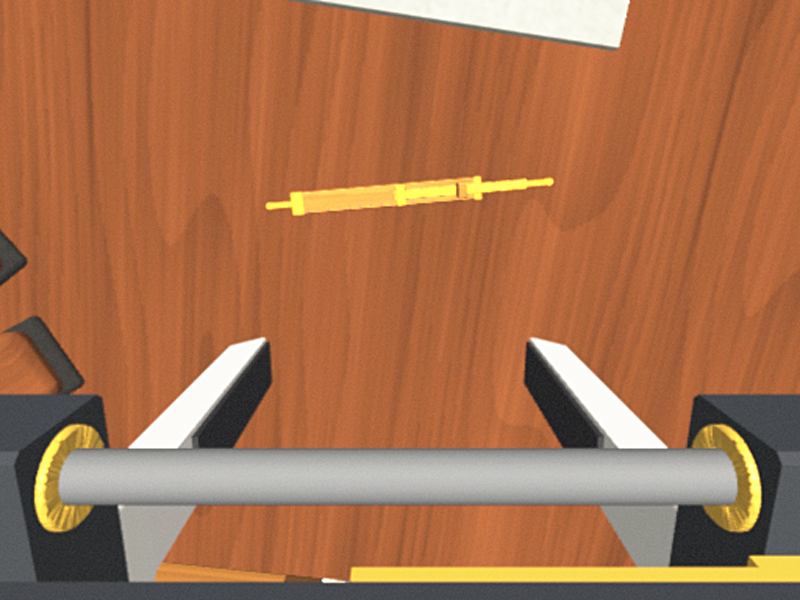

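The wrist picture shows the rule lying at rows 178–212, stock nose at (268,206), slide nose at (550,182), thumb block at (400,195), stock block at (464,188): yaw 12°, reading about 4–5 mm. Now look down into the frame.

```bash
python3 -c "
from h import *
rows(.56,-.07,.37,89,8)"
```

```text
[{"rx": 0, "ry": 0, "dx": 0.407, "dy": 0.086, "dz": -0.037, "rz": 0.011, "claw": 0}, {"rx": 0, "ry": 0, "dx": 0.408, "dy": 0.08, "dz": -0.037, "rz": 0.011, "claw": 0}, {"rx": 0, "ry": 0, "dx": 0.409, "dy": 0.073, "dz": -0.037, "rz": 0.011, "claw": 0}, {"rx": 0, "ry": 0, "dx": 0.41, "dy": 0.066, "dz": -0.037, "rz": 0.011, "claw": 0}, {"rx": 0, "ry": 0, "dx": 0.411, "dy": 0.059, "dz": -0.037, "rz": 0.011, "claw": 0}, {"rx": 0, "ry": 0, "dx": 0.412, "dy": 0.052, "dz": -0.037, "rz": 0.011, "claw": 0}, {"rx": 0, "ry": 0, "dx": 0.413, "dy": 0.045, "dz": -0.037, "rz": 0.011, "claw": 0}, {"rx": 0, "ry": 0, "dx": 0.414, "dy": 0.038, "dz": -0.037, "rz": 0.011, "claw": 0}]
```

Emit:
{"method": "step_arm", "body": {"plan": [{"rx":0,"ry":0,"dx":0.407,"dy":0.086,"dz":-0.037,"rz":0.011,"claw":0},{"rx":0,"ry":0,"dx":0.408,"dy":0.08,"dz":-0.037,"rz":0.011,"claw":0},{"rx":0,"ry":0,"dx":0.409,"dy":0.073,"dz":-0.037,"rz":0.011,"claw":0},{"rx":0,"ry":0,"dx":0.41,"dy":0.066,"dz":-0.037,"rz":0.011,"claw":0},{"rx":0,"ry":0,"dx":0.411,"dy":0.059,"dz":-0.037,"rz":0.011,"claw":0},{"rx":0,"ry":0,"dx":0.412,"dy":0.052,"dz":-0.037,"rz":0.011,"claw":0},{"rx":0,"ry":0,"dx":0.413,"dy":0.045,"dz":-0.037,"rz":0.011,"claw":0},{"rx":0,"ry":0,"dx":0.414,"dy":0.038,"dz":-0.037,"rz":0.011,"claw":0}]}}

```text
time_s: 3.35
ee_pos: [0.5599, -0.0691, 0.3703]
eef_rot: [3.141, 0.0, 1.548]
force: [0.7, 0.2, 0.9]
grip_width: 0.0936
grip_force: 0.0
```

Run:
```python
from snap import *
p,o=snap("w3")
```

```text
3.35 [ 0.55988111 -0.06907418  0.37032426] [3.14136914e+00 1.31574512e-04 1.54798481e+00] [[0.0, -0.972, -0.236, 0.067], [1.0, 0.0, -0.0, -0.001], [0.001, -0.236, 0.972, -0.161], [0.0, 0.0, 0.0, 1.0]] 328.50399117143417
corners [[0.194, 0.163, 0.001], [0.94, 0.147, -0.002], [0.517, -0.046, 0.485], [0.603, -0.048, 0.485]]
```

View pics/w3.png

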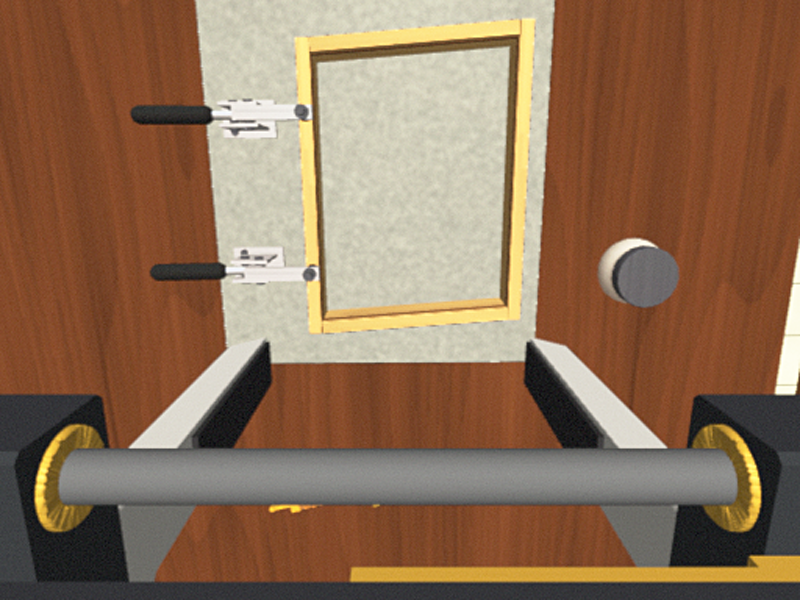

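The wrist picture shows the frame whole: top outer corners near (296,38), (535,19), (519,319), (311,332), the far wall visibly shifted left; clamps at (300,112) and (312,272).

Run:
```python
from h import *
p=dict(np.load("w3.npz")); o=p
def px(u,v,z):
    u,v=u*.64,v*.64
    T=p["tool_from_camera"]; R=Rot.from_euler("xyz",o["eef_rot"]).as_matrix()
    d=R@T[:3,:3]@np.array([(u-p["cx"])/p["fx"],(v-p["cy"])/p["fy"],1]); c=R@T[:3,3]+o["ee_pos"]
    return (c+d*(z-c[2])/d[2])
for n,u,v in [("NL",296,38),("FL",535,19),("FR",519.5,318.5),("NR",311,332.5)]: print(n,px(u,v,.057).round(4))
w,ok=cloud(p,o); im=p["img"].astype(int)
top=ok&(np.abs(w[...,2]-.057)<.006)&(im[...,0]-im[...,2]>60)&(np.abs(w[...,0]-.57)<.15)&(np.abs(w[...,1])<.25)
mk=top.astype(np.uint8); cs,_=cv2.findContours(mk,cv2.RETR_CCOMP,cv2.CHAIN_APPROX_NONE)
for c in cs:
    if cv2.contourArea(c)>3000:
        a=cv2.approxPolyDP(c,6,True)[:,0]; print(cv2.contourArea(c),[ (x.tolist(),px(x[0]/.64,x[1]/.64,.057).round(4).tolist()) for x in a])
print("z of top",np.median(w[top][:,2]))
g=ok&(np.abs(w[...,2]-.012)<.005)&(im.max(-1)-im.min(-1)<35)&(im.mean(-1)>120)
q=w[g]; left=[]; 
for y in np.arange(-.15,.1,.05):
    s=q[np.abs(q[:,1]-y)<.01]; print(y,s[:,0].min().round(4),s[:,0].max().round(4))
print(q[:,1].min())
```

```text
NL [0.4773 0.1108 0.057 ]
FL [0.679  0.1208 0.057 ]
FR [ 0.6748 -0.1407  0.057 ]
NR [ 0.4737 -0.1502  0.057 ]
4227.0 [([342, 12], [0.6785, 0.121, 0.057]), ([189, 24], [0.4767, 0.1112, 0.057]), ([191, 66], [0.4758, 0.0588, 0.057]), ([199, 66], [0.4867, 0.0586, 0.057]), ([202, 32], [0.4933, 0.101, 0.057]), ([333, 24], [0.6672, 0.1068, 0.057]), ([325, 196], [0.6632, -0.1283, 0.057]), ([206, 206], [0.4849, -0.1398, 0.057]), ([204, 180], [0.4842, -0.0998, 0.057]), ([197, 180], [0.4739, -0.0996, 0.057]), ([199, 213], [0.4736, -0.1506, 0.057]), ([332, 204], [0.6741, -0.1409, 0.057])]
z of top 0.055677153555125425
-0.15 0.374 0.7018
-0.09999999999999999 0.3744 0.7767
-0.04999999999999999 0.3757 0.7041
2.7755575615628914e-17 0.3768 0.7053
0.05000000000000002 0.3779 0.7059
-0.20157584187532046
```

```bash
python3 -c "
from h import *
rows(.5275,-.352,.07,102,10,.57)"
```

```text
[{"rx": 0, "ry": 0, "dx": -0.289, "dy": -0.027, "dz": 0.301, "rz": -0.015, "claw": 0.57}, {"rx": 0, "ry": 0, "dx": -0.288, "dy": -0.034, "dz": 0.301, "rz": -0.015, "claw": 0.57}, {"rx": 0, "ry": 0, "dx": -0.287, "dy": -0.04, "dz": 0.301, "rz": -0.015, "claw": 0.57}, {"rx": 0, "ry": 0, "dx": -0.286, "dy": -0.047, "dz": 0.301, "rz": -0.015, "claw": 0.57}, {"rx": 0, "ry": 0, "dx": -0.285, "dy": -0.053, "dz": 0.301, "rz": -0.015, "claw": 0.57}, {"rx": 0, "ry": 0, "dx": -0.284, "dy": -0.06, "dz": 0.301, "rz": -0.015, "claw": 0.57}, {"rx": 0, "ry": 0, "dx": -0.282, "dy": -0.066, "dz": 0.301, "rz": -0.015, "claw": 0.57}, {"rx": 0, "ry": 0, "dx": -0.28, "dy": -0.073, "dz": 0.301, "rz": -0.015, "claw": 0.57}, {"rx": 0, "ry": 0, "dx": -0.279, "dy": -0.079, "dz": 0.301, "rz": -0.015, "claw": 0.57}, {"rx": 0, "ry": 0, "dx": -0.277, "dy": -0.086, "dz": 0.301, "rz": -0.015, "claw": 0.57}]
```

Emit:
{"method": "step_arm", "body": {"plan": [{"rx":0,"ry":0,"dx":-0.289,"dy":-0.027,"dz":0.301,"rz":-0.015,"claw":0.57},{"rx":0,"ry":0,"dx":-0.288,"dy":-0.034,"dz":0.301,"rz":-0.015,"claw":0.57},{"rx":0,"ry":0,"dx":-0.287,"dy":-0.04,"dz":0.301,"rz":-0.015,"claw":0.57},{"rx":0,"ry":0,"dx":-0.286,"dy":-0.047,"dz":0.301,"rz":-0.015,"claw":0.57},{"rx":0,"ry":0,"dx":-0.285,"dy":-0.053,"dz":0.301,"rz":-0.015,"claw":0.57},{"rx":0,"ry":0,"dx":-0.284,"dy":-0.06,"dz":0.301,"rz":-0.015,"claw":0.57},{"rx":0,"ry":0,"dx":-0.282,"dy":-0.066,"dz":0.301,"rz":-0.015,"claw":0.57},{"rx":0,"ry":0,"dx":-0.28,"dy":-0.073,"dz":0.301,"rz":-0.015,"claw":0.57},{"rx":0,"ry":0,"dx":-0.279,"dy":-0.079,"dz":0.301,"rz":-0.015,"claw":0.57},{"rx":0,"ry":0,"dx":-0.277,"dy":-0.086,"dz":0.301,"rz":-0.015,"claw":0.57}]}}

```text
time_s: 4.4
ee_pos: [0.5275, -0.3598, 0.0681]
eef_rot: [3.141, 0.0, 1.786]
force: [0.9, 0.3, 0.6]
grip_width: 0.0405
grip_force: 0.0
```

Run:
```python
from snap import *
p,o=snap("w4"); print(o["grip_width"])
```

```text
4.4 [ 0.52753753 -0.35975209  0.06807634] [3.14148754e+00 1.91604880e-04 1.78555122e+00] [[0.0, -0.972, -0.236, 0.067], [1.0, 0.0, -0.001, -0.001], [0.001, -0.236, 0.972, -0.161], [0.0, 0.0, 0.0, 1.0]] 328.50399117143417
corners [[0.34, -0.262, -0.002], [0.649, -0.199, 0.011], [0.479, -0.348, 0.182], [0.564, -0.329, 0.183]]
0.0405015722086663
```

View pics/w4.png

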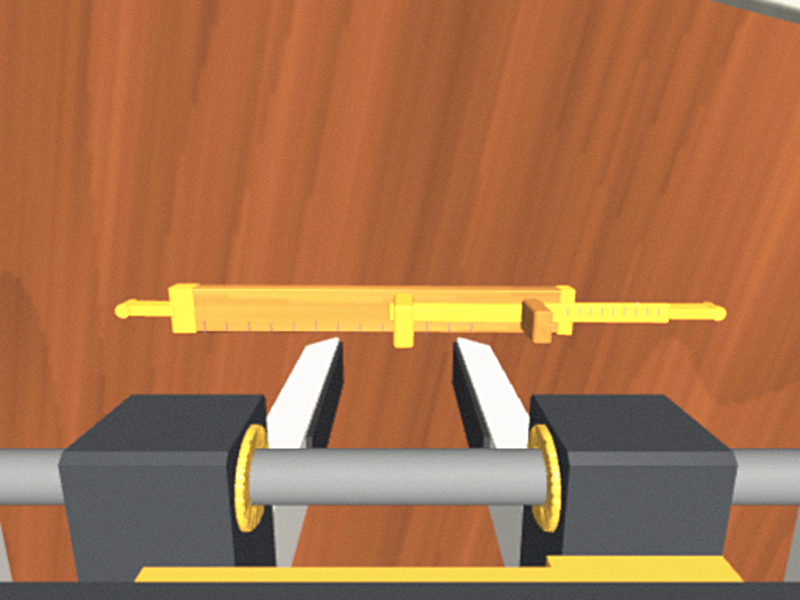

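The picture shows the thumb block at (403,320), midway between the open fingers (340 and 458), and the rule level in the image, so the tool is aligned with it.

```bash
cat >> h.py <<'E'
def px(p,u,v,z):
    u,v=u*.64,v*.64
    T=p["tool_from_camera"]; R=Rot.from_euler("xyz",p["eef_rot"]).as_matrix()
    d=R@T[:3,:3]@np.array([(u-p["cx"])/p["fx"],(v-p["cy"])/p["fy"],1]); c=R@T[:3,3]+p["ee_pos"]
    return (c+d*(z-c[2])/d[2]).round(4)
E
python3 -c "
from h import *
from station import telemetry
p=dict(np.load('w4.npz'))
for u,v,z in [(403,294,.034),(403,346,.011),(300,288,.009),(300,331,.009),(540,302,.034),(123,310,.01),(720,313,.01)]: print(px(p,u,v,z))
print(telemetry.get_obs()['ee_pos'])
rows(.5275,-.353,.031,102,3,.57)"
```

```text
[ 0.5241 -0.3387  0.034 ]
[ 0.5307 -0.3673  0.011 ]
[ 0.4809 -0.3514  0.009 ]
[ 0.4842 -0.3709  0.009 ]
[ 0.5773 -0.3304  0.034 ]
[ 0.4063 -0.3776  0.01  ]
[ 0.6644 -0.3227  0.01  ]
[ 0.52482278 -0.36219145  0.06252018]
[{"rx": 0, "ry": 0, "dx": 0.028, "dy": 0.015, "dz": 0.105, "rz": 0.001, "claw": 0.57}, {"rx": 0, "ry": 0, "dx": 0.028, "dy": 0.015, "dz": 0.105, "rz": 0.001, "claw": 0.57}, {"rx": 0, "ry": 0, "dx": 0.028, "dy": 0.015, "dz": 0.105, "rz": 0.001, "claw": 0.57}]
```

Emit:
{"method": "step_arm", "body": {"plan": [{"rx":0,"ry":0,"dx":0,"dy":0,"dz":0,"rz":0,"claw":0.57},{"rx":0,"ry":0,"dx":0,"dy":0,"dz":0,"rz":0,"claw":0.57}]}}

```text
time_s: 4.65
ee_pos: [0.5287, -0.3581, 0.07]
eef_rot: [3.141, 0.001, 1.785]
force: [0.3, 1.0, -0.4]
grip_width: 0.0406
grip_force: 0.0
```

```bash
python3 -c "
from h import *
rows(.5275,-.352,.031,102,2,.57)"
```

```text
[{"rx": 0, "ry": 0, "dx": 0.031, "dy": 0.001, "dz": 0.195, "rz": 0.002, "claw": 0.57}, {"rx": 0, "ry": 0, "dx": 0.031, "dy": 0.001, "dz": 0.195, "rz": 0.002, "claw": 0.57}]
```

Emit:
{"method": "step_arm", "body": {"plan": [{"rx":0,"ry":0,"dx":0.02,"dy":0.0,"dz":0.13,"rz":0,"claw":0.57},{"rx":0,"ry":0,"dx":0.02,"dy":0.0,"dz":0.13,"rz":0,"claw":0.57},{"rx":0,"ry":0,"dx":0.02,"dy":0.0,"dz":0.13,"rz":0,"claw":0.57},{"rx":0,"ry":0,"dx":0,"dy":0,"dz":0,"rz":0,"claw":0.57},{"rx":0,"ry":0,"dx":0,"dy":0,"dz":0,"rz":0,"claw":0.57}]}}

```text
time_s: 5.15
ee_pos: [0.5276, -0.3514, 0.0293]
eef_rot: [-3.141, -0.001, 1.788]
force: [-0.3, 0.2, 0.3]
grip_width: 0.0406
grip_force: 0.0
```

Emit:
{"method": "step_arm", "body": {"plan": [{"rx":0,"ry":0,"dx":0,"dy":0.0,"dz":-0.02,"rz":0,"claw":0.97},{"rx":0,"ry":0,"dx":0,"dy":0.0,"dz":0,"rz":0,"claw":0.97},{"rx":0,"ry":0,"dx":0,"dy":0.0,"dz":0,"rz":0,"claw":0.97},{"rx":0,"ry":0,"dx":0,"dy":0,"dz":0,"rz":0,"claw":0.97},{"rx":0,"ry":0,"dx":0,"dy":0,"dz":0,"rz":0,"claw":0.97}], "grip_force": 15}}

```text
time_s: 5.65
ee_pos: [0.5277, -0.3519, 0.032]
eef_rot: [3.142, -0.0, 1.787]
force: [0.2, 0.7, 0.5]
grip_width: 0.0083
grip_force: 15.0
```

```bash
python3 -c "
from h import *
rows(.5277,-.352,.13,102.4,2,.97)
rows(.5721,-.0077,.13,37.4,9,.97,(.5277,-.352,.13,102.4))"
```

```text
[{"rx": 0, "ry": 0, "dx": -0.0, "dy": -0.0, "dz": -0.49, "rz": -0.0, "claw": 0.97}, {"rx": 0, "ry": 0, "dx": -0.0, "dy": -0.0, "dz": -0.49, "rz": -0.0, "claw": 0.97}]
[{"rx": 0, "ry": 0, "dx": 0.363, "dy": 0.13, "dz": -0.0, "rz": 0.08, "claw": 0.97}, {"rx": 0, "ry": 0, "dx": 0.377, "dy": 0.084, "dz": -0.0, "rz": 0.08, "claw": 0.97}, {"rx": 0, "ry": 0, "dx": 0.384, "dy": 0.036, "dz": -0.0, "rz": 0.08, "claw": 0.97}, {"rx": 0, "ry": 0, "dx": 0.386, "dy": -0.013, "dz": -0.0, "rz": 0.08, "claw": 0.97}, {"rx": 0, "ry": 0, "dx": 0.381, "dy": -0.061, "dz": -0.0, "rz": 0.08, "claw": 0.97}, {"rx": 0, "ry": 0, "dx": 0.37, "dy": -0.109, "dz": -0.0, "rz": 0.08, "claw": 0.97}, {"rx": 0, "ry": 0, "dx": 0.354, "dy": -0.154, "dz": -0.0, "rz": 0.08, "claw": 0.97}, {"rx": 0, "ry": 0, "dx": 0.331, "dy": -0.198, "dz": -0.0, "rz": 0.08, "claw": 0.97}, {"rx": 0, "ry": 0, "dx": 0.304, "dy": -0.238, "dz": -0.0, "rz": 0.08, "claw": 0.97}]
```

Emit:
{"method": "step_arm", "body": {"plan": [{"rx":0,"ry":0,"dx":0,"dy":0,"dz":-0.3,"rz":0,"claw":0.97},{"rx":0,"ry":0,"dx":0,"dy":0,"dz":-0.4,"rz":0,"claw":0.97},{"rx":0,"ry":0,"dx":0,"dy":0,"dz":-0.28,"rz":0,"claw":0.97},{"rx":0,"ry":0,"dx":0.363,"dy":0.13,"dz":0,"rz":0.08,"claw":0.97},{"rx":0,"ry":0,"dx":0.377,"dy":0.084,"dz":0,"rz":0.08,"claw":0.97},{"rx":0,"ry":0,"dx":0.384,"dy":0.036,"dz":0,"rz":0.08,"claw":0.97},{"rx":0,"ry":0,"dx":0.386,"dy":-0.013,"dz":0,"rz":0.08,"claw":0.97},{"rx":0,"ry":0,"dx":0.381,"dy":-0.061,"dz":0,"rz":0.08,"claw":0.97},{"rx":0,"ry":0,"dx":0.37,"dy":-0.109,"dz":0,"rz":0.08,"claw":0.97},{"rx":0,"ry":0,"dx":0.354,"dy":-0.154,"dz":0,"rz":0.08,"claw":0.97}]}}

```text
time_s: 6.65
ee_pos: [0.5619, -0.0824, 0.13]
eef_rot: [-3.141, 0.0, 0.902]
force: [-0.2, 0.1, -2.0]
grip_width: 0.0079
grip_force: 15.0
```

Emit:
{"method": "step_arm", "body": {"plan": [{"rx":0,"ry":0,"dx":0.331,"dy":-0.198,"dz":0,"rz":0.08,"claw":0.97},{"rx":0,"ry":0,"dx":0.304,"dy":-0.238,"dz":0,"rz":0.08,"claw":0.97},{"rx":0,"ry":0,"dx":0,"dy":0,"dz":0,"rz":0,"claw":0.97},{"rx":0,"ry":0,"dx":0,"dy":0,"dz":0,"rz":0,"claw":0.97},{"rx":0,"ry":0,"dx":0,"dy":0,"dz":0,"rz":0,"claw":0.97},{"rx":0,"ry":0,"dx":0,"dy":0,"dz":0,"rz":0,"claw":0.97}]}}

```text
time_s: 7.25
ee_pos: [0.5715, -0.0085, 0.13]
eef_rot: [-3.142, 0.0, 0.656]
force: [0.8, -0.7, -0.9]
grip_width: 0.0077
grip_force: 15.0
```

Run:
```python
from snap import *
p,o=snap("w5"); print(o["grip_width"])
rows(.5721,-.0077,.046,37.4,3,.97)
```

```text
7.25 [ 0.57150736 -0.00854328  0.12999497] [-3.14156918e+00  1.54097635e-04  6.55734190e-01] [[0.0, -0.972, -0.236, 0.067], [1.0, 0.0, -0.0, 0.0], [0.0, -0.236, 0.972, -0.161], [0.0, 0.0, 0.0, 1.0]] 328.50399117143417
corners [[0.568, 0.246, -0.001], [0.81, -0.074, 0.011], [0.563, 0.039, 0.244], [0.616, -0.03, 0.244]]
0.0076876816205590755
[{"rx": 0, "ry": 0, "dx": 0.003, "dy": -0.001, "dz": 0.28, "rz": 0.001, "claw": 0.97}, {"rx": 0, "ry": 0, "dx": 0.003, "dy": -0.001, "dz": 0.28, "rz": 0.001, "claw": 0.97}, {"rx": 0, "ry": 0, "dx": 0.003, "dy": -0.001, "dz": 0.28, "rz": 0.001, "claw": 0.97}]
```

View pics/w5.png

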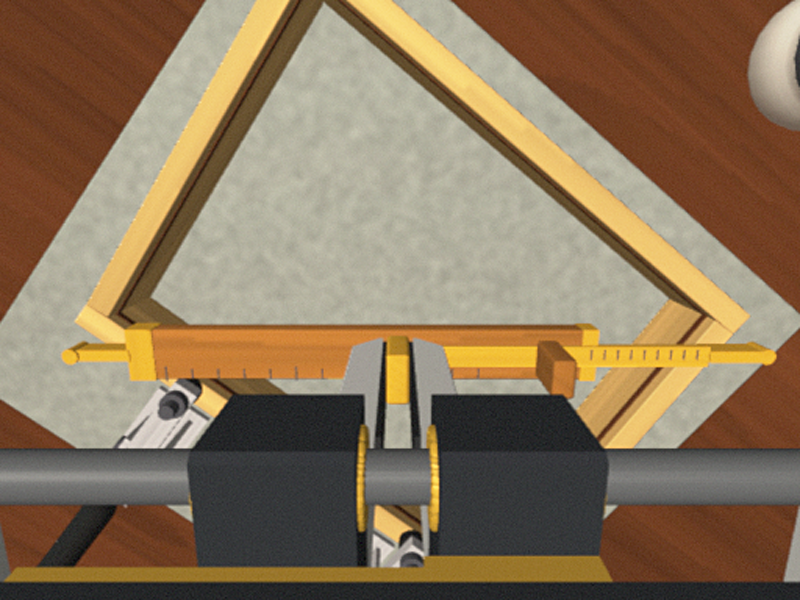

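The picture shows the rule held level above the frame; inner top corners are near (125,316) for near-left and about (706,318) for far-right. Check those against my frame estimate.

```bash
python3 -c "
from h import *
p=dict(np.load('w5.npz'))
for n,u,v,z in [('NLtop',125,316,.057),('FRtop',710,318,.057),('NLout',77,318,.057),('FRout',748,320,.057),('stocknose',70,355,.108),('slidenose',769,357,.108),('FLtop',325,3,.057)]: print(n,px(p,u,v,z))
F=np.array([.5768,-.0205]);a=np.deg2rad(-1);R=np.array([[np.cos(a),-np.sin(a)],[np.sin(a),np.cos(a)]])
for n,q in dict(NL=(-.09,.12),NR=(-.09,-.12),FL=(.09,.133),FR=(.09,-.107)).items(): print(n,(F+R@q).round(4))
"
```

```text
NLtop [0.4938 0.0939 0.057 ]
FRtop [ 0.6619 -0.1262  0.057 ]
NLout [0.479  0.1114 0.057 ]
FRout [ 0.6722 -0.1412  0.057 ]
stocknose [0.4964 0.089  0.108 ]
slidenose [ 0.6566 -0.1205  0.108 ]
FLtop [0.6602 0.0969 0.057 ]
NL [0.4889 0.1011]
NR [ 0.4847 -0.1389]
FL [0.6691 0.1109]
FR [ 0.6649 -0.1291]
```

Emit:
{"method": "step_arm", "body": {"plan": [{"rx":0,"ry":0,"dx":0.003,"dy":0,"dz":0.28,"rz":0,"claw":0.97},{"rx":0,"ry":0,"dx":0.003,"dy":0,"dz":0.28,"rz":0,"claw":0.97},{"rx":0,"ry":0,"dx":0,"dy":0,"dz":0.25,"rz":0,"claw":0.97},{"rx":0,"ry":0,"dx":0,"dy":0,"dz":0.03,"rz":0,"claw":0.97},{"rx":0,"ry":0,"dx":0,"dy":0,"dz":0,"rz":0,"claw":0.97},{"rx":0,"ry":0,"dx":0,"dy":0,"dz":0,"rz":0,"claw":0.97}]}}

```text
time_s: 7.9
ee_pos: [0.5725, -0.0074, 0.0471]
eef_rot: [3.141, -0.001, 0.656]
force: [-1.1, 0.3, -1.8]
grip_width: 0.0077
grip_force: 15.0
```

Emit:
{"method": "step_arm", "body": {"plan": [{"rx":0,"ry":0,"dx":0,"dy":0,"dz":0.03,"rz":0,"claw":0.97},{"rx":0,"ry":0,"dx":0,"dy":0,"dz":0,"rz":0,"claw":0.97},{"rx":0,"ry":0,"dx":0,"dy":0,"dz":0,"rz":0,"claw":0.97}]}}

```text
time_s: 8.2
ee_pos: [0.5724, -0.0071, 0.0436]
eef_rot: [3.141, -0.001, 0.656]
force: [0.6, 0.4, 1.5]
grip_width: 0.0077
grip_force: 15.0
```

Emit:
{"method": "step_arm", "body": {"plan": [{"rx":0,"ry":0,"dx":0,"dy":0,"dz":0,"rz":0,"claw":0.75},{"rx":0,"ry":0,"dx":0,"dy":0,"dz":0,"rz":0,"claw":0.75},{"rx":0,"ry":0,"dx":0,"dy":0,"dz":0,"rz":0,"claw":0.75},{"rx":0,"ry":0,"dx":0,"dy":0,"dz":-0.2,"rz":0,"claw":0.75},{"rx":0,"ry":0,"dx":0,"dy":0,"dz":-0.2,"rz":0,"claw":0.4},{"rx":0,"ry":0,"dx":0,"dy":0.14,"dz":0,"rz":0,"claw":0},{"rx":0,"ry":0,"dx":0,"dy":0.14,"dz":0,"rz":0,"claw":0},{"rx":0,"ry":0,"dx":0,"dy":0,"dz":0,"rz":0,"claw":0},{"rx":0,"ry":0,"dx":0,"dy":0,"dz":0,"rz":0,"claw":0},{"rx":0,"ry":0,"dx":0,"dy":0,"dz":0,"rz":0,"claw":0}]}}

```text
time_s: 9.2
ee_pos: [0.5887, -0.0292, 0.0822]
eef_rot: [-3.141, 0.001, 0.656]
force: [0.1, 0.1, 0.3]
grip_width: 0.068
grip_force: 0.0
```

Run:
```python
from snap import *
p,o=snap("w6"); print(o["grip_width"],o["ee_pos"])
```

```text
9.2 [ 0.58873822 -0.02915598  0.08219846] [-3.14055134e+00  9.63610765e-04  6.56089987e-01] [[0.0, -0.972, -0.236, 0.067], [1.0, 0.0, -0.0, 0.0], [0.0, -0.236, 0.972, -0.161], [0.0, 0.0, 0.0, 1.0]] 328.50399117143417
corners [[0.595, 0.19, -0.0], [0.793, -0.075, 0.015], [0.579, 0.018, 0.196], [0.633, -0.05, 0.197]]
0.06802966598535445 [ 0.58873822 -0.02915598  0.08219846]
```

View pics/w6.png

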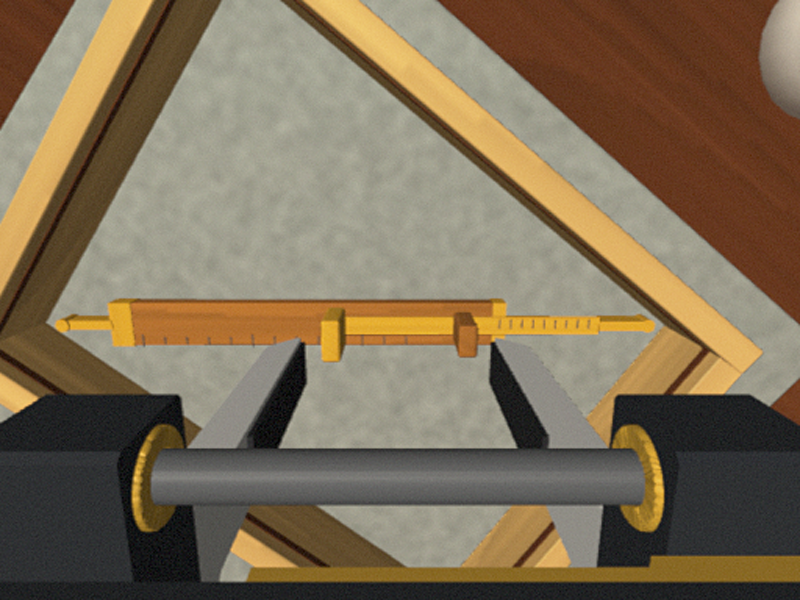

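The picture shows the rule lying on the diagonal, noses at (62,324) and (650,325) close to their corners, blocks at (332,335) and (466,335) centred between the fingers (306 and 490).

Emit:
{"method": "step_arm", "body": {"plan": [{"rx":0,"ry":0,"dx":0,"dy":0,"dz":0,"rz":0,"claw":0},{"rx":0,"ry":0,"dx":0,"dy":0,"dz":0,"rz":0,"claw":0},{"rx":0,"ry":0,"dx":0,"dy":0,"dz":0.15,"rz":0,"claw":0},{"rx":0,"ry":0,"dx":0,"dy":0,"dz":0.15,"rz":0,"claw":0},{"rx":0,"ry":0,"dx":0,"dy":0,"dz":0.08,"rz":0,"claw":0},{"rx":0,"ry":0,"dx":0,"dy":0,"dz":0,"rz":0,"claw":0},{"rx":0,"ry":0,"dx":0,"dy":0,"dz":0,"rz":0,"claw":0.2}], "grip_force": 8}}

```text
time_s: 9.95
ee_pos: [0.5892, -0.0293, 0.0448]
eef_rot: [-3.141, 0.0, 0.656]
force: [0.1, 0.3, -0.0]
grip_width: 0.089
grip_force: 0.0
```

Emit:
{"method": "step_arm", "body": {"plan": [{"rx":0,"ry":0,"dx":0,"dy":0,"dz":0,"rz":0,"claw":0.3},{"rx":0,"ry":0,"dx":0,"dy":0,"dz":0,"rz":0,"claw":0.34},{"rx":0,"ry":0,"dx":0,"dy":0,"dz":0,"rz":0,"claw":0.38},{"rx":0,"ry":0,"dx":0,"dy":0,"dz":0,"rz":0,"claw":0.42},{"rx":0,"ry":0,"dx":0,"dy":0,"dz":0,"rz":0,"claw":0.42}]}}

```text
time_s: 10.45
ee_pos: [0.5895, -0.0294, 0.0454]
eef_rot: [3.141, -0.001, 0.656]
force: [0.5, -1.6, 0.9]
grip_width: 0.0544
grip_force: 3.5
```

Emit:
{"method": "step_arm", "body": {"plan": [{"rx":0,"ry":0,"dx":0,"dy":0,"dz":0,"rz":0,"claw":0.45},{"rx":0,"ry":0,"dx":0,"dy":0,"dz":0,"rz":0,"claw":0.48},{"rx":0,"ry":0,"dx":0,"dy":0,"dz":0,"rz":0,"claw":0.5},{"rx":0,"ry":0,"dx":0,"dy":0,"dz":0,"rz":0,"claw":0.52},{"rx":0,"ry":0,"dx":0,"dy":0,"dz":0,"rz":0,"claw":0.54},{"rx":0,"ry":0,"dx":0,"dy":0,"dz":0,"rz":0,"claw":0.54}]}}

```text
time_s: 11.05
ee_pos: [0.589, -0.0292, 0.0453]
eef_rot: [-3.141, 0.0, 0.656]
force: [-2.2, -1.4, 6.0]
grip_width: 0.0481
grip_force: 8.0
```

Emit:
{"method": "step_arm", "body": {"plan": [{"rx":0,"ry":0,"dx":0,"dy":0,"dz":0,"rz":0.006,"claw":0.7},{"rx":0,"ry":0,"dx":0,"dy":0,"dz":0,"rz":0.006,"claw":0.7},{"rx":0,"ry":0,"dx":0,"dy":0,"dz":0,"rz":0,"claw":0.7}]}}

```text
time_s: 11.35
ee_pos: [0.5892, -0.0294, 0.0453]
eef_rot: [3.141, 0.0, 0.637]
force: [-2.7, -2.1, 6.5]
grip_width: 0.0478
grip_force: 8.0
```

Emit:
{"method": "step_arm", "body": {"plan": [{"rx":0,"ry":0,"dx":0,"dy":0,"dz":0,"rz":-0.006,"claw":0.7},{"rx":0,"ry":0,"dx":0,"dy":0,"dz":0,"rz":-0.006,"claw":0.7},{"rx":0,"ry":0,"dx":0,"dy":0,"dz":0,"rz":-0.006,"claw":0.7},{"rx":0,"ry":0,"dx":0,"dy":0,"dz":0,"rz":-0.006,"claw":0.7},{"rx":0,"ry":0,"dx":0,"dy":0,"dz":0,"rz":0,"claw":0.7}]}}

```text
time_s: 11.85
ee_pos: [0.5893, -0.0292, 0.0452]
eef_rot: [3.141, -0.0, 0.675]
force: [-0.1, -1.6, 4.1]
grip_width: 0.0475
grip_force: 8.1
```

Emit:
{"method": "step_arm", "body": {"plan": [{"rx":0,"ry":0,"dx":-0.01,"dy":0,"dz":-0.01,"rz":0.004,"claw":0.7},{"rx":0,"ry":0,"dx":-0.01,"dy":0,"dz":0,"rz":0.004,"claw":0.7},{"rx":0,"ry":0,"dx":0,"dy":0,"dz":0,"rz":0.004,"claw":0.7},{"rx":0,"ry":0,"dx":0,"dy":0,"dz":0,"rz":0,"claw":0.7}]}}

```text
time_s: 12.25
ee_pos: [0.5874, -0.0302, 0.0456]
eef_rot: [-3.141, 0.0, 0.656]
force: [2.2, 4.0, -5.8]
grip_width: 0.0453
grip_force: 8.0
```

Run:
```python
from snap import *
p,o=snap("w7"); print(o["grip_width"],o["force"],o["moment"])
```

```text
12.25 [ 0.58744979 -0.03015996  0.04562929] [-3.14104458e+00  1.64499717e-04  6.56174024e-01] [[0.0, -0.972, -0.236, 0.067], [1.0, 0.0, -0.0, 0.0], [0.0, -0.236, 0.972, -0.161], [0.0, 0.0, 0.0, 1.0]] 328.50399117143417
corners [[0.603, 0.154, 0.011], [0.778, -0.068, -0.001], [0.579, 0.017, 0.16], [0.632, -0.051, 0.16]]
0.04525163011741013 [ 2.15192268  3.96769228 -5.78831709] [ 0.57411481 -0.80083973  0.05505622]
```

View pics/w7.png

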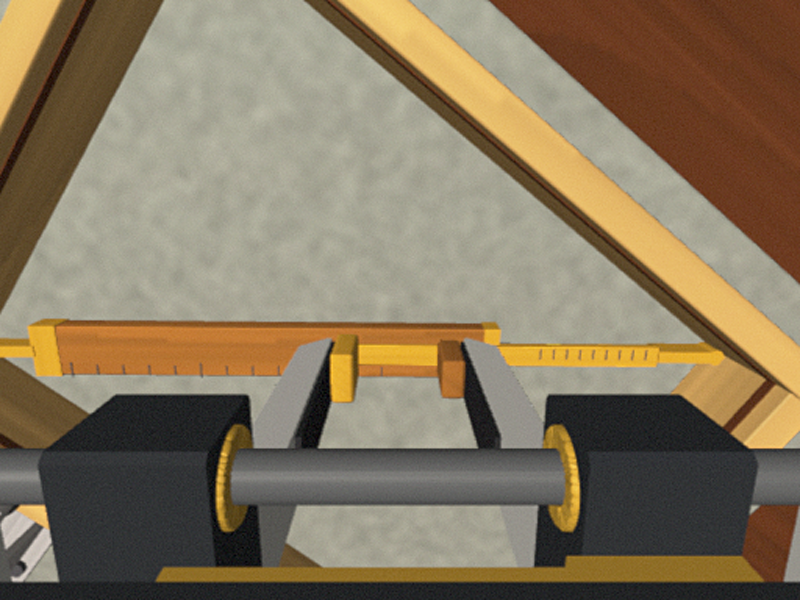

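The picture shows the slide nose at its corner (720,355), the blocks at (344,370) and (452,370) held between the pads; reading now 22.7 mm. Rock once more.

Emit:
{"method": "step_arm", "body": {"plan": [{"rx":0,"ry":0,"dx":0.005,"dy":0,"dz":0.008,"rz":0.006,"claw":0.7},{"rx":0,"ry":0,"dx":0,"dy":0,"dz":0,"rz":0.006,"claw":0.7},{"rx":0,"ry":0,"dx":0,"dy":0,"dz":0,"rz":0,"claw":0.7}]}}

```text
time_s: 12.6
ee_pos: [0.5877, -0.0301, 0.0453]
eef_rot: [-3.141, 0.001, 0.637]
force: [-2.9, 2.9, 2.8]
grip_width: 0.0453
grip_force: 8.0
```

Emit:
{"method": "step_arm", "body": {"plan": [{"rx":0,"ry":0,"dx":0,"dy":0,"dz":0,"rz":-0.008,"claw":0.7},{"rx":0,"ry":0,"dx":0,"dy":0,"dz":0,"rz":-0.008,"claw":0.7},{"rx":0,"ry":0,"dx":0,"dy":0,"dz":0,"rz":-0.008,"claw":0.7},{"rx":0,"ry":0,"dx":0,"dy":0,"dz":0,"rz":0,"claw":0.7}]}}

```text
time_s: 13.0
ee_pos: [0.588, -0.0299, 0.0454]
eef_rot: [-3.141, -0.001, 0.675]
force: [-1.7, 5.4, 1.4]
grip_width: 0.0456
grip_force: 8.1
```

Emit:
{"method": "step_arm", "body": {"plan": [{"rx":0,"ry":0,"dx":0,"dy":0,"dz":0,"rz":0.006,"claw":0.7},{"rx":0,"ry":0,"dx":0,"dy":0,"dz":0,"rz":0.006,"claw":0.7},{"rx":0,"ry":0,"dx":0,"dy":0,"dz":0,"rz":0,"claw":0.7}]}}

```text
time_s: 13.3
ee_pos: [0.5879, -0.03, 0.0454]
eef_rot: [-3.141, -0.0, 0.656]
force: [-1.7, 3.1, 2.8]
grip_width: 0.0455
grip_force: 8.0
```

Emit:
{"method": "step_arm", "body": {"plan": [{"rx":0,"ry":0,"dx":0,"dy":-0.01,"dz":0,"rz":0,"claw":0.7},{"rx":0,"ry":0,"dx":0,"dy":-0.01,"dz":0,"rz":0.006,"claw":0.7},{"rx":0,"ry":0,"dx":0,"dy":0,"dz":0,"rz":-0.006,"claw":0.7},{"rx":0,"ry":0,"dx":0,"dy":0,"dz":0,"rz":0,"claw":0.7}]}}

```text
time_s: 13.7
ee_pos: [0.5878, -0.0297, 0.0456]
eef_rot: [3.139, -0.001, 0.656]
force: [6.1, -5.3, -2.6]
grip_width: 0.0455
grip_force: 8.0
```

Emit:
{"method": "step_arm", "body": {"plan": [{"rx":0,"ry":0,"dx":-0.01,"dy":0,"dz":0,"rz":-0.006,"claw":0.7},{"rx":0,"ry":0,"dx":0,"dy":0,"dz":0,"rz":0,"claw":0.7},{"rx":0,"ry":0,"dx":0,"dy":0,"dz":0,"rz":0.01,"claw":0.7},{"rx":0,"ry":0,"dx":0,"dy":0,"dz":0,"rz":0,"claw":0.7}]}}

```text
time_s: 14.1
ee_pos: [0.5871, -0.0302, 0.0456]
eef_rot: [3.138, -0.002, 0.649]
force: [6.8, -5.1, -3.3]
grip_width: 0.0454
grip_force: 8.0
```

Both noses bear (the arm meets resistance both ways along the rule): first reading 22.6 mm. Now release and take the thumb block, shortening the rule before lifting.

Emit:
{"method": "step_arm", "body": {"plan": [{"rx":0,"ry":0,"dx":0,"dy":0.012,"dz":0,"rz":0,"claw":0.7},{"rx":0,"ry":0,"dx":0,"dy":0,"dz":0,"rz":0,"claw":0.35},{"rx":0,"ry":0,"dx":0,"dy":0,"dz":0,"rz":0,"claw":0.35},{"rx":0,"ry":0,"dx":0,"dy":0,"dz":0,"rz":0,"claw":0.35},{"rx":0,"ry":0,"dx":0,"dy":0,"dz":-0.2,"rz":0,"claw":0.35},{"rx":0,"ry":0,"dx":0,"dy":0,"dz":-0.2,"rz":0,"claw":0.72},{"rx":0,"ry":0,"dx":0,"dy":-0.187,"dz":0,"rz":0,"claw":0.72},{"rx":0,"ry":0,"dx":0,"dy":0,"dz":0,"rz":0,"claw":0.72},{"rx":0,"ry":0,"dx":0,"dy":0,"dz":0,"rz":0,"claw":0.72},{"rx":0,"ry":0,"dx":0,"dy":0,"dz":0,"rz":0,"claw":0.72}]}}

```text
time_s: 15.1
ee_pos: [0.5755, -0.0157, 0.0849]
eef_rot: [-3.141, 0.0, 0.65]
force: [0.2, -0.1, -0.6]
grip_width: 0.0274
grip_force: 0.0
```

Run:
```python
from snap import *
p,o=snap("w8"); print(o["grip_width"],o["force"],o["moment"])
```

```text
15.1 [ 0.5755181  -0.01565878  0.08491146] [-3.14138766e+00  4.08344112e-04  6.49828823e-01] [[0.0, -0.972, -0.236, 0.067], [1.0, 0.0, -0.0, 0.0], [0.0, -0.236, 0.972, -0.161], [0.0, 0.0, 0.0, 1.0]] 328.50399117143417
corners [[0.582, 0.207, -0.002], [0.792, -0.07, -0.001], [0.568, 0.032, 0.2], [0.62, -0.037, 0.2]]
0.027416542176094506 [ 0.23972777 -0.14884559 -0.59974993] [-0.07539516  0.01484562 -0.01329919]
```

View pics/w8.png

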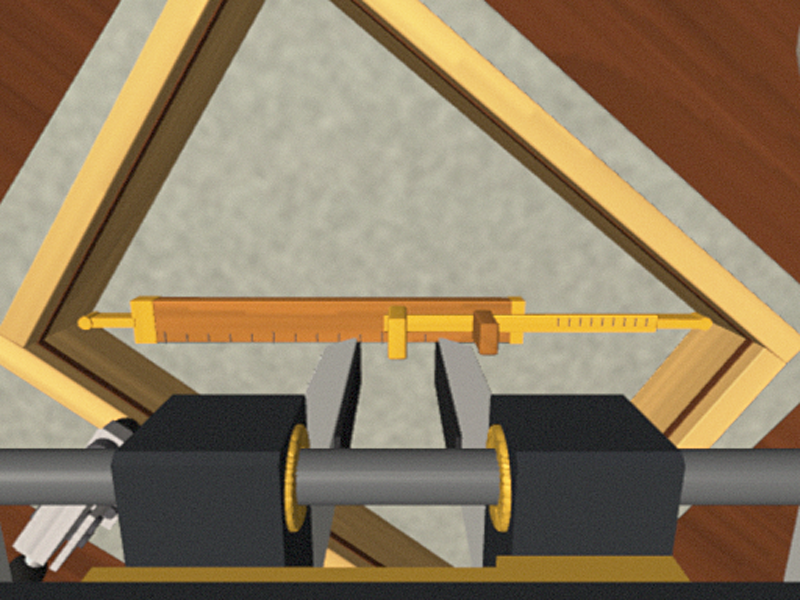

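The picture shows both noses seated in their corners (84,323) and (708,323), with the thumb block at (398,332) centred between the fingers. (That is the tenth picture; from here I go by numbers.)

Emit:
{"method": "step_arm", "body": {"plan": [{"rx":0,"ry":0,"dx":0,"dy":0,"dz":0.2,"rz":0,"claw":0.72},{"rx":0,"ry":0,"dx":0,"dy":0,"dz":0.19,"rz":0,"claw":0.72},{"rx":0,"ry":0,"dx":0,"dy":0,"dz":0,"rz":0,"claw":0.97},{"rx":0,"ry":0,"dx":0,"dy":0,"dz":0,"rz":0,"claw":0.97},{"rx":0,"ry":0,"dx":0,"dy":0,"dz":0,"rz":0,"claw":0.97},{"rx":0,"ry":0,"dx":0,"dy":0,"dz":0,"rz":0,"claw":0.97},{"rx":0,"ry":0,"dx":0,"dy":0,"dz":0,"rz":0,"claw":0.97}], "grip_force": 12}}

```text
time_s: 15.85
ee_pos: [0.5757, -0.0153, 0.047]
eef_rot: [3.141, -0.001, 0.65]
force: [-1.2, 1.0, 1.5]
grip_width: 0.0077
grip_force: 12.0
```

Emit:
{"method": "step_arm", "body": {"plan": [{"rx":0,"ry":0,"dx":0,"dy":-0.04,"dz":0,"rz":0,"claw":0.97},{"rx":0,"ry":0,"dx":0,"dy":-0.04,"dz":0,"rz":0,"claw":0.97},{"rx":0,"ry":0,"dx":0,"dy":-0.02,"dz":0,"rz":0,"claw":0.97},{"rx":0,"ry":0,"dx":0,"dy":0,"dz":0,"rz":0,"claw":0.97}]}}

```text
time_s: 16.25
ee_pos: [0.5695, -0.007, 0.0468]
eef_rot: [3.141, -0.001, 0.65]
force: [-0.2, 0.2, 6.3]
grip_width: 0.0076
grip_force: 12.0
```

```bash
python3 -c "
from h import *
rows(.5738,-.0169,.137,143.5,13,.97,(.5726,-.0110,.137,37.2))"
```

```text
[{"rx": 0, "ry": 0, "dx": -0.002, "dy": 0.004, "dz": -0.0, "rz": -0.091, "claw": 0.97}, {"rx": 0, "ry": 0, "dx": -0.003, "dy": 0.004, "dz": -0.0, "rz": -0.091, "claw": 0.97}, {"rx": 0, "ry": 0, "dx": -0.003, "dy": 0.003, "dz": -0.0, "rz": -0.091, "claw": 0.97}, {"rx": 0, "ry": 0, "dx": -0.004, "dy": 0.003, "dz": -0.0, "rz": -0.091, "claw": 0.97}, {"rx": 0, "ry": 0, "dx": -0.004, "dy": 0.002, "dz": -0.0, "rz": -0.091, "claw": 0.97}, {"rx": 0, "ry": 0, "dx": -0.004, "dy": 0.002, "dz": -0.0, "rz": -0.091, "claw": 0.97}, {"rx": 0, "ry": 0, "dx": -0.004, "dy": 0.001, "dz": -0.0, "rz": -0.091, "claw": 0.97}, {"rx": 0, "ry": 0, "dx": -0.005, "dy": 0.001, "dz": -0.0, "rz": -0.091, "claw": 0.97}, {"rx": 0, "ry": 0, "dx": -0.005, "dy": -0.0, "dz": -0.0, "rz": -0.091, "claw": 0.97}, {"rx": 0, "ry": 0, "dx": -0.005, "dy": -0.001, "dz": -0.0, "rz": -0.091, "claw": 0.97}, {"rx": 0, "ry": 0, "dx": -0.004, "dy": -0.001, "dz": -0.0, "rz": -0.091, "claw": 0.97}, {"rx": 0, "ry": 0, "dx": -0.004, "dy": -0.002, "dz": -0.0, "rz": -0.091, "claw": 0.97}, {"rx": 0, "ry": 0, "dx": -0.004, "dy": -0.003, "dz": -0.0, "rz": -0.091, "claw": 0.97}]
```

Emit:
{"method": "step_arm", "body": {"plan": [{"rx":0,"ry":0,"dx":0,"dy":0.05,"dz":0,"rz":0,"claw":0.97},{"rx":0,"ry":0,"dx":0,"dy":0,"dz":0,"rz":0,"claw":0.97},{"rx":0,"ry":0,"dx":0,"dy":0,"dz":-0.2,"rz":0,"claw":0.97},{"rx":0,"ry":0,"dx":0,"dy":0,"dz":-0.4,"rz":0,"claw":0.97},{"rx":0,"ry":0,"dx":0,"dy":0,"dz":-0.3,"rz":0,"claw":0.97},{"rx":0,"ry":0,"dx":0,"dy":0,"dz":0,"rz":0,"claw":0.97}]}}

```text
time_s: 16.85
ee_pos: [0.5736, -0.0111, 0.14]
eef_rot: [3.138, -0.004, 0.65]
force: [-0.2, -0.4, -1.0]
grip_width: 0.0079
grip_force: 12.0
```

Emit:
{"method": "step_arm", "body": {"plan": [{"rx":0,"ry":0,"dx":0,"dy":0,"dz":0,"rz":-0.091,"claw":0.97},{"rx":0,"ry":0,"dx":0,"dy":0,"dz":0,"rz":-0.091,"claw":0.97},{"rx":0,"ry":0,"dx":0,"dy":0,"dz":0,"rz":-0.091,"claw":0.97},{"rx":0,"ry":0,"dx":0,"dy":0,"dz":0,"rz":-0.091,"claw":0.97},{"rx":0,"ry":0,"dx":0,"dy":0,"dz":0,"rz":-0.091,"claw":0.97},{"rx":0,"ry":0,"dx":0,"dy":0,"dz":0,"rz":-0.091,"claw":0.97},{"rx":0,"ry":0,"dx":0,"dy":0,"dz":0,"rz":-0.091,"claw":0.97},{"rx":0,"ry":0,"dx":0,"dy":0,"dz":0,"rz":-0.091,"claw":0.97},{"rx":0,"ry":0,"dx":0,"dy":0,"dz":0,"rz":-0.091,"claw":0.97},{"rx":0,"ry":0,"dx":0,"dy":0,"dz":0,"rz":-0.091,"claw":0.97}]}}

```text
time_s: 17.85
ee_pos: [0.5715, -0.011, 0.1346]
eef_rot: [-3.139, -0.002, 2.085]
force: [-0.6, -0.3, -1.1]
grip_width: 0.0075
grip_force: 12.0
```

Emit:
{"method": "step_arm", "body": {"plan": [{"rx":0,"ry":0,"dx":0,"dy":0,"dz":0,"rz":-0.091,"claw":0.97},{"rx":0,"ry":0,"dx":0,"dy":0,"dz":0,"rz":-0.09,"claw":0.97},{"rx":0,"ry":0,"dx":0,"dy":0,"dz":0,"rz":-0.09,"claw":0.97},{"rx":0,"ry":0,"dx":0,"dy":0,"dz":0,"rz":0,"claw":0.97},{"rx":0,"ry":0,"dx":0,"dy":0,"dz":0,"rz":0,"claw":0.97},{"rx":0,"ry":0,"dx":0,"dy":0,"dz":0,"rz":0,"claw":0.97},{"rx":0,"ry":0,"dx":0,"dy":0,"dz":0,"rz":0,"claw":0.97}]}}

```text
time_s: 18.55
ee_pos: [0.5723, -0.0112, 0.136]
eef_rot: [-3.141, -0.0, 2.503]
force: [-0.3, 0.2, -1.7]
grip_width: 0.0078
grip_force: 12.0
```

Run:
```python
from snap import *
p,o=snap("w9"); print(o["grip_width"],o["force"])
# rule nose tips from image: yellow/high-depth points near rule height
w,ok=cloud(p,o); im=p["img"].astype(int)
m=ok&(w[...,2]>.09)&(w[...,2]<.125)&(im[...,0]-im[...,2]>60)
m[230:]=0
c,d,a,e=line(w[m][:,:2]); print(m.sum(),d,c+a*d,c+e*d,e-a)
rows(.5738,-.0169,.055,143.5,3,.97)
```

```text
18.55 [ 0.57225428 -0.01124017  0.1359903 ] [-3.14143578e+00 -3.55611360e-04  2.50300944e+00] [[0.0, -0.972, -0.236, 0.068], [1.0, 0.0, -0.0, -0.001], [0.001, -0.236, 0.972, -0.161], [0.0, 0.0, 0.0, 1.0]] 328.50399117143417
corners [[0.322, -0.086, -0.001], [0.571, 0.249, -0.001], [0.527, -0.033, 0.25], [0.579, 0.037, 0.25]]
0.0077556983991048985 [-0.26164331  0.18876934 -1.67298678]
8746 [0.60069873 0.79947548] [ 0.48341222 -0.12029406] [0.65311488 0.10556478] 0.28250878145184777
[{"rx": 0, "ry": 0, "dx": -0.015, "dy": -0.012, "dz": 0.27, "rz": -0.0, "claw": 0.97}, {"rx": 0, "ry": 0, "dx": -0.015, "dy": -0.012, "dz": 0.27, "rz": -0.0, "claw": 0.97}, {"rx": 0, "ry": 0, "dx": -0.015, "dy": -0.012, "dz": 0.27, "rz": -0.0, "claw": 0.97}]
```

Emit:
{"method": "step_arm", "body": {"plan": [{"rx":0,"ry":0,"dx":-0.02,"dy":-0.015,"dz":0.25,"rz":0,"claw":0.97},{"rx":0,"ry":0,"dx":-0.015,"dy":-0.01,"dz":0.3,"rz":0,"claw":0.97},{"rx":0,"ry":0,"dx":-0.01,"dy":-0.01,"dz":0.26,"rz":0,"claw":0.97},{"rx":0,"ry":0,"dx":0,"dy":0,"dz":0.08,"rz":0,"claw":0.97},{"rx":0,"ry":0,"dx":0,"dy":0,"dz":0,"rz":0,"claw":0.97},{"rx":0,"ry":0,"dx":0,"dy":0,"dz":0,"rz":0,"claw":0.97}]}}

```text
time_s: 19.2
ee_pos: [0.5742, -0.0167, 0.0479]
eef_rot: [3.141, 0.0, 2.505]
force: [0.1, -1.2, -1.1]
grip_width: 0.008
grip_force: 12.0
```

Emit:
{"method": "step_arm", "body": {"plan": [{"rx":0,"ry":0,"dx":0,"dy":0,"dz":0.02,"rz":0,"claw":0.97},{"rx":0,"ry":0,"dx":0,"dy":0,"dz":0,"rz":0,"claw":0.97},{"rx":0,"ry":0,"dx":0,"dy":0,"dz":0,"rz":0,"claw":0.75},{"rx":0,"ry":0,"dx":0,"dy":0,"dz":0,"rz":0,"claw":0.75},{"rx":0,"ry":0,"dx":0,"dy":0,"dz":0,"rz":0,"claw":0.75},{"rx":0,"ry":0,"dx":0,"dy":0,"dz":-0.2,"rz":0,"claw":0.75},{"rx":0,"ry":0,"dx":0,"dy":0,"dz":-0.2,"rz":0,"claw":0.5},{"rx":0,"ry":0,"dx":0,"dy":0.115,"dz":0,"rz":0,"claw":0},{"rx":0,"ry":0,"dx":0,"dy":0.115,"dz":0,"rz":0,"claw":0},{"rx":0,"ry":0,"dx":0,"dy":0,"dz":0,"rz":0,"claw":0}]}}

```text
time_s: 20.2
ee_pos: [0.5879, 0.0031, 0.0841]
eef_rot: [-3.141, -0.001, 2.506]
force: [-0.4, -0.5, 0.1]
grip_width: 0.0518
grip_force: 0.0
```

Emit:
{"method": "step_arm", "body": {"plan": [{"rx":0,"ry":0,"dx":0,"dy":0,"dz":0,"rz":0,"claw":0},{"rx":0,"ry":0,"dx":0,"dy":0,"dz":0,"rz":0,"claw":0},{"rx":0,"ry":0,"dx":0,"dy":0,"dz":0,"rz":0,"claw":0},{"rx":0,"ry":0,"dx":0,"dy":0,"dz":0,"rz":0,"claw":0}]}}

```text
time_s: 20.6
ee_pos: [0.5875, 0.0015, 0.0851]
eef_rot: [-3.141, -0.0, 2.505]
force: [-0.1, -0.3, 0.2]
grip_width: 0.0842
grip_force: 0.0
```

Run:
```python
from snap import *
p,o=snap("w10"); print(o["grip_width"],o["force"])
w,ok=cloud(p,o); im=p["img"].astype(int)
dr=np.array([np.sin(o["eef_rot"][2]),-np.cos(o["eef_rot"][2])]); q=w[...,:2]-o["ee_pos"][:2]; s=q@dr
n=np.array([-dr[1],dr[0]]); t=q@n
near=ok&(np.abs(t)<.025)&(w[...,2]>.0)&(im[...,0]-im[...,2]>70)
for lo,hi in [(.036,.06),(.016,.026)]:
    m=near&(w[...,2]>lo)&(w[...,2]<hi)&(np.abs(s)<(.05 if lo>.03 else .2))
    m[225:]=0
    h,b=np.histogram(s[m],np.arange(-.2,.2,.004)); print([(round(float(x)*1e3),int(k),round(float(np.median(t[m&(s>=x)&(s<x+.004)]))*1e3)) for x,k in zip(b,h) if k>1])
```

```text
20.6 [0.58745381 0.00153461 0.08510519] [-3.14144525e+00 -2.10031206e-04  2.50478171e+00] [[0.0, -0.972, -0.236, 0.068], [1.0, 0.0, -0.0, -0.001], [0.001, -0.236, 0.972, -0.161], [0.0, 0.0, 0.0, 1.0]] 328.50399117143417
corners [[0.378, -0.05, 0.011], [0.577, 0.225, -0.001], [0.542, -0.02, 0.2], [0.594, 0.049, 0.199]]
0.08423447087408549 [-0.0733819  -0.34298759  0.22386505]
[(-28, 135, 5), (-24, 166, 5), (-20, 24, 4), (12, 36, 3), (16, 134, 4), (20, 87, 4)]
[(-180, 2, -1), (-176, 58, -2), (-172, 95, -6), (-168, 55, -10), (-164, 43, 2), (-160, 57, 3), (-156, 38, 3), (-152, 41, 3), (-148, 43, 3), (-144, 38, 3), (-140, 165, 3), (-136, 158, 2), (-132, 164, 3), (-128, 144, 4), (-124, 148, 3), (-120, 149, 3), (-116, 153, 3), (-112, 147, 3), (-108, 147, 4), (-104, 148, 3), (-100, 143, 3), (-96, 154, 3), (-92, 150, 4), (-88, 149, 3), (-84, 147, 3), (-80, 152, 3), (-76, 150, 3), (-72, 148, 3), (-68, 149, 4), (-64, 146, 3), (-60, 143, 4), (-56, 153, 3), (-52, 147, 3), (-48, 150, 3), (-44, 149, 3), (-40, 149, 3), (-36, 147, 4), (-32, 80, 8), (-28, 28, 11), (-24, 35, 11), (-20, 154, 3), (-16, 159, 4), (-12, 137, 4), (-8, 156, 4), (-4, 162, 4), (0, 135, 4), (4, 160, 4), (8, 141, 4), (12, 137, 4), (16, 44, 10), (20, 43, 10), (24, 126, 6), (28, 153, 4), (32, 154, 3), (36, 144, 3), (40, 67, 3), (44, 66, 3), (48, 69, 3), (52, 64, 3), (56, 70, 3), (60, 64, 3), (64, 67, 3), (68, 70, 3), (72, 63, 3), (76, 70, 3), (80, 71, 2), (84, 63, 3), (88, 67, 3), (92, 54, 3), (96, 50, 3), (100, 46, 3), (104, 45, 3), (108, 46, 3), (112, 57, 3), (116, 27, 3)]
```

Emit:
{"method": "step_arm", "body": {"plan": [{"rx":0,"ry":0,"dx":0,"dy":0,"dz":0.2,"rz":0,"claw":0.02},{"rx":0,"ry":0,"dx":0,"dy":0,"dz":0.19,"rz":0,"claw":0.1},{"rx":0,"ry":0,"dx":0,"dy":0,"dz":0,"rz":0,"claw":0.2},{"rx":0,"ry":0,"dx":0,"dy":0,"dz":0,"rz":0,"claw":0.3},{"rx":0,"ry":0,"dx":0,"dy":0,"dz":0,"rz":0,"claw":0.4},{"rx":0,"ry":0,"dx":0,"dy":0,"dz":0,"rz":0,"claw":0.45},{"rx":0,"ry":0,"dx":0,"dy":0,"dz":0,"rz":0,"claw":0.5},{"rx":0,"ry":0,"dx":0,"dy":0,"dz":0,"rz":0,"claw":0.55},{"rx":0,"ry":0,"dx":0,"dy":0,"dz":0,"rz":0,"claw":0.55}], "grip_force": 8}}

```text
time_s: 21.55
ee_pos: [0.5882, 0.002, 0.047]
eef_rot: [3.14, 0.001, 2.505]
force: [2.7, 3.5, 5.5]
grip_width: 0.0422
grip_force: 4.5
```

Emit:
{"method": "step_arm", "body": {"plan": [{"rx":0,"ry":0,"dx":0,"dy":0,"dz":0,"rz":0,"claw":0.6},{"rx":0,"ry":0,"dx":0,"dy":0,"dz":0,"rz":0,"claw":0.65},{"rx":0,"ry":0,"dx":0,"dy":0,"dz":0,"rz":0,"claw":0.7},{"rx":0,"ry":0,"dx":0,"dy":0,"dz":0,"rz":0,"claw":0.75},{"rx":0,"ry":0,"dx":0,"dy":0,"dz":0,"rz":0,"claw":0.78},{"rx":0,"ry":0,"dx":0,"dy":0,"dz":0,"rz":0,"claw":0.78}]}}

```text
time_s: 22.15
ee_pos: [0.5883, 0.0018, 0.047]
eef_rot: [3.14, 0.002, 2.505]
force: [2.6, 0.7, 4.9]
grip_width: 0.0288
grip_force: 8.0
```

Emit:
{"method": "step_arm", "body": {"plan": [{"rx":0,"ry":0,"dx":-0.01,"dy":0,"dz":-0.008,"rz":0.006,"claw":0.85},{"rx":0,"ry":0,"dx":-0.005,"dy":0,"dz":0,"rz":0.006,"claw":0.85},{"rx":0,"ry":0,"dx":0,"dy":0,"dz":0,"rz":0,"claw":0.85}]}}

```text
time_s: 22.45
ee_pos: [0.5893, 0.0012, 0.0472]
eef_rot: [3.14, 0.001, 2.486]
force: [6.2, 4.6, 0.7]
grip_width: 0.0263
grip_force: 8.0
```

Emit:
{"method": "step_arm", "body": {"plan": [{"rx":0,"ry":0,"dx":0,"dy":0,"dz":0,"rz":-0.008,"claw":0.85},{"rx":0,"ry":0,"dx":0,"dy":0,"dz":0,"rz":-0.008,"claw":0.85},{"rx":0,"ry":0,"dx":0,"dy":0,"dz":0,"rz":-0.008,"claw":0.85},{"rx":0,"ry":0,"dx":0,"dy":0,"dz":0,"rz":0,"claw":0.85}]}}

```text
time_s: 22.85
ee_pos: [0.5894, 0.0012, 0.0472]
eef_rot: [3.14, 0.001, 2.524]
force: [6.5, 4.6, -0.5]
grip_width: 0.0263
grip_force: 8.0
```

Emit:
{"method": "step_arm", "body": {"plan": [{"rx":0,"ry":0,"dx":-0.005,"dy":0.01,"dz":0,"rz":0.006,"claw":0.85},{"rx":0,"ry":0,"dx":0,"dy":0,"dz":0,"rz":0.01,"claw":0.85},{"rx":0,"ry":0,"dx":0,"dy":0,"dz":0,"rz":0,"claw":0.85}]}}

```text
time_s: 23.15
ee_pos: [0.5897, 0.0013, 0.047]
eef_rot: [-3.141, -0.0, 2.498]
force: [1.2, 0.8, 2.3]
grip_width: 0.0263
grip_force: 8.0
```

Emit:
{"method": "step_arm", "body": {"plan": [{"rx":0,"ry":0,"dx":0,"dy":0.005,"dz":0,"rz":-0.006,"claw":0.85},{"rx":0,"ry":0,"dx":0,"dy":0,"dz":0,"rz":-0.006,"claw":0.85},{"rx":0,"ry":0,"dx":0,"dy":0,"dz":0,"rz":0,"claw":0.85}]}}

```text
time_s: 23.45
ee_pos: [0.5897, 0.0014, 0.047]
eef_rot: [-3.141, -0.0, 2.518]
force: [-2.5, -4.0, 5.2]
grip_width: 0.0264
grip_force: 8.0
```

Second reading 41.7 mm, first 22.7 mm: the far end stands about 12 mm to the left. The gap between the blocks is now too narrow for a finger, so I turn the tool a quarter and take the thumb block across its width to retract the slide.

Emit:
{"method": "step_arm", "body": {"plan": [{"rx":0,"ry":0,"dx":0,"dy":-0.003,"dz":0,"rz":0,"claw":0.5},{"rx":0,"ry":0,"dx":0,"dy":0,"dz":0,"rz":0,"claw":0.5},{"rx":0,"ry":0,"dx":0,"dy":0,"dz":0,"rz":0,"claw":0.5},{"rx":0,"ry":0,"dx":0,"dy":0,"dz":-0.2,"rz":0,"claw":0.5},{"rx":0,"ry":0,"dx":0,"dy":0,"dz":-0.25,"rz":0,"claw":0.5},{"rx":0,"ry":0,"dx":0,"dy":-0.09,"dz":0,"rz":0.09,"claw":0.5},{"rx":0,"ry":0,"dx":0,"dy":0,"dz":0,"rz":0.091,"claw":0.5},{"rx":0,"ry":0,"dx":0,"dy":0,"dz":0,"rz":0.091,"claw":0.5},{"rx":0,"ry":0,"dx":0,"dy":0,"dz":0,"rz":0.091,"claw":0.5},{"rx":0,"ry":0,"dx":0,"dy":0,"dz":0,"rz":0.091,"claw":0.5}]}}

```text
time_s: 24.45
ee_pos: [0.5846, -0.0057, 0.092]
eef_rot: [3.142, -0.0, 1.799]
force: [0.4, -0.2, 0.3]
grip_width: 0.0473
grip_force: 0.0
```

Emit:
{"method": "step_arm", "body": {"plan": [{"rx":0,"ry":0,"dx":0,"dy":0,"dz":0,"rz":0.091,"claw":0.5},{"rx":0,"ry":0,"dx":0,"dy":0,"dz":0,"rz":0.091,"claw":0.5},{"rx":0,"ry":0,"dx":0,"dy":0,"dz":0,"rz":0.091,"claw":0.5},{"rx":0,"ry":0,"dx":0,"dy":0,"dz":0,"rz":0.091,"claw":0.5},{"rx":0,"ry":0,"dx":0,"dy":0,"dz":0,"rz":0.091,"claw":0.5},{"rx":0,"ry":0,"dx":0,"dy":0,"dz":0,"rz":0.091,"claw":0.5},{"rx":0,"ry":0,"dx":0,"dy":0,"dz":0,"rz":0,"claw":0.5},{"rx":0,"ry":0,"dx":0,"dy":0,"dz":0,"rz":0,"claw":0.5},{"rx":0,"ry":0,"dx":0,"dy":0,"dz":0,"rz":0,"claw":0.5}]}}

```text
time_s: 25.35
ee_pos: [0.5846, -0.0058, 0.092]
eef_rot: [-3.141, 0.0, 0.95]
force: [-0.0, 0.3, -0.4]
grip_width: 0.0469
grip_force: 0.0
```

Run:
```python
from snap import *
p,o=snap("w11"); print(o["grip_width"],o["force"])
# block target: centre seated .5897,.0014 minus 9.15mm along rule dir (psi 2.518)
d=np.array([np.sin(2.508),-np.cos(2.508)]); b=np.array([.5897,.0014])-.00915*d; print("slide block exp",b)
w,ok=cloud(p,o); im=p["img"].astype(int)
m=ok&(w[...,2]>.038)&(w[...,2]<.055)&(im[...,0]-im[...,2]>70)&(np.hypot(w[...,0]-b[0],w[...,1]-b[1])<.035); m[250:]=0
s=(w[...,:2]-b)@d; h,bb=np.histogram(s[m],np.arange(-.04,.04,.004)); print([(round(float(x)*1e3),int(k)) for x,k in zip(bb,h) if k])
rows(b[0],b[1],.047,53.7,2,.5)
```

```text
25.35 [ 0.58460646 -0.00576235  0.09198544] [-3.14148870e+00  3.60809101e-05  9.50246309e-01] [[0.0, -0.972, -0.236, 0.067], [1.0, 0.0, -0.0, -0.0], [0.0, -0.236, 0.972, -0.161], [0.0, 0.0, 0.0, 1.0]] 328.50399117143417
corners [[0.523, 0.213, -0.001], [0.813, 0.005, -0.002], [0.563, 0.037, 0.207], [0.633, -0.013, 0.207]]
0.04693278351339245 [-0.04914469  0.27245247 -0.41294444]
slide block exp [ 0.5842828  -0.00597404]
[(-8, 32), (-4, 156), (0, 158), (12, 88), (16, 131), (20, 65)]
[{"rx": 0, "ry": 0, "dx": -0.002, "dy": -0.001, "dz": 0.225, "rz": 0.004, "claw": 0.5}, {"rx": 0, "ry": 0, "dx": -0.002, "dy": -0.001, "dz": 0.225, "rz": 0.004, "claw": 0.5}]
```

Emit:
{"method": "step_arm", "body": {"plan": [{"rx":0,"ry":0,"dx":0,"dy":0,"dz":0.22,"rz":0.008,"claw":0.5},{"rx":0,"ry":0,"dx":0,"dy":0,"dz":0.22,"rz":0,"claw":0.5},{"rx":0,"ry":0,"dx":0,"dy":0,"dz":0,"rz":0,"claw":0.65},{"rx":0,"ry":0,"dx":0,"dy":0,"dz":0,"rz":0,"claw":0.75},{"rx":0,"ry":0,"dx":0,"dy":0,"dz":0,"rz":0,"claw":0.9},{"rx":0,"ry":0,"dx":0,"dy":0,"dz":0,"rz":0,"claw":0.9},{"rx":0,"ry":0,"dx":0,"dy":0,"dz":0,"rz":0,"claw":0.9}], "grip_force": 12}}

```text
time_s: 26.1
ee_pos: [0.584, -0.0049, 0.0493]
eef_rot: [-3.14, -0.0, 0.935]
force: [-10.8, 6.8, 10.1]
grip_width: 0.0177
grip_force: 12.1
```

Emit:
{"method": "step_arm", "body": {"plan": [{"rx":0,"ry":0,"dx":-0.05,"dy":0,"dz":0,"rz":0,"claw":0.9},{"rx":0,"ry":0,"dx":-0.05,"dy":0,"dz":0,"rz":0,"claw":0.9},{"rx":0,"ry":0,"dx":-0.05,"dy":0,"dz":0,"rz":0,"claw":0.9},{"rx":0,"ry":0,"dx":-0.05,"dy":0,"dz":0,"rz":0,"claw":0.9}]}}

```text
time_s: 26.5
ee_pos: [0.573, -0.0217, 0.0493]
eef_rot: [3.141, -0.001, 0.934]
force: [-3.6, 5.8, 8.7]
grip_width: 0.0183
grip_force: 12.0
```

Emit:
{"method": "step_arm", "body": {"plan": [{"rx":0,"ry":0,"dx":-0.05,"dy":0,"dz":0,"rz":0,"claw":0.9},{"rx":0,"ry":0,"dx":0,"dy":0,"dz":0,"rz":0,"claw":0.9},{"rx":0,"ry":0,"dx":0,"dy":0,"dz":0,"rz":0,"claw":0.5},{"rx":0,"ry":0,"dx":0,"dy":0,"dz":0,"rz":0,"claw":0.5},{"rx":0,"ry":0,"dx":0,"dy":0,"dz":0,"rz":0,"claw":0.5},{"rx":0,"ry":0,"dx":0,"dy":0,"dz":-0.25,"rz":0,"claw":0.5},{"rx":0,"ry":0,"dx":0,"dy":0,"dz":-0.4,"rz":0,"claw":0.7},{"rx":0,"ry":0,"dx":0,"dy":0,"dz":0,"rz":0,"claw":1},{"rx":0,"ry":0,"dx":0,"dy":0,"dz":0,"rz":0,"claw":1}]}}

```text
time_s: 27.4
ee_pos: [0.5701, -0.026, 0.1136]
eef_rot: [3.14, -0.001, 0.934]
force: [-0.0, 0.1, -1.6]
grip_width: 0.0261
grip_force: 0.0
```

Run:
```python
from snap import *
p,o=snap("w12")
w,ok=cloud(p,o); im=p["img"].astype(int)
d=np.array([np.sin(2.508),-np.cos(2.508)]); b=np.array([.5843,-.0060])
m=ok&(w[...,2]>.036)&(w[...,2]<.055)&(im[...,0]-im[...,2]>70)&(np.hypot(w[...,0]-b[0],w[...,1]-b[1])<.06); m[250:]=0
s=(w[...,:2]-b)@d; h,bb=np.histogram(s[m],np.arange(-.06,.06,.004)); print([(round(float(x)*1e3),int(k)) for x,k in zip(bb,h) if k])
# left wall top: outer edge in frame coords
F=np.array([.5755,-.0205]);a=np.deg2rad(-1);R=np.array([[np.cos(a),-np.sin(a)],[np.sin(a),np.cos(a)]])
q=(w[...,:2]-F)@R; t=ok&(np.abs(w[...,2]-.057)<.005)&(im[...,0]-im[...,2]>60)&(q[...,1]>.09)&(q[...,1]<.18)
for x in [-.06,0,.06,.09]:
    y=q[...,1][t&(np.abs(q[...,0]-x)<.006)]; print(x,len(y),np.percentile(y,[1,99]).round(4) if len(y) else 0)
rows(.667,.148,.112,89,6,1)
```

```text
27.4 [ 0.57005536 -0.02597155  0.11358082] [ 3.14023205e+00 -7.09103926e-04  9.34306470e-01] [[0.0, -0.972, -0.236, 0.067], [1.0, 0.0, -0.0, -0.0], [0.0, -0.236, 0.972, -0.161], [0.0, 0.0, 0.0, 1.0]] 328.50399117143417
corners [[0.503, 0.208, -0.002], [0.814, -0.022, 0.0], [0.548, 0.017, 0.228], [0.618, -0.035, 0.228]]
[(-32, 71), (-28, 125), (-24, 105), (12, 78), (16, 117), (20, 50)]
-0.06 340 [0.1217 0.133 ]
0 402 [0.126  0.1379]
0.06 0 0
0.09 0 0
[{"rx": 0, "ry": 0, "dx": 0.33, "dy": -0.042, "dz": 0.001, "rz": -0.066, "claw": 1}, {"rx": 0, "ry": 0, "dx": 0.332, "dy": -0.008, "dz": 0.001, "rz": -0.066, "claw": 1}, {"rx": 0, "ry": 0, "dx": 0.331, "dy": 0.027, "dz": 0.001, "rz": -0.066, "claw": 1}, {"rx": 0, "ry": 0, "dx": 0.327, "dy": 0.061, "dz": 0.001, "rz": -0.066, "claw": 1}, {"rx": 0, "ry": 0, "dx": 0.319, "dy": 0.094, "dz": 0.001, "rz": -0.066, "claw": 1}, {"rx": 0, "ry": 0, "dx": 0.307, "dy": 0.126, "dz": 0.001, "rz": -0.066, "claw": 1}]
```

Emit:
{"method": "step_arm", "body": {"plan": [{"rx":0,"ry":0,"dx":0.33,"dy":-0.042,"dz":0,"rz":-0.066,"claw":1},{"rx":0,"ry":0,"dx":0.332,"dy":-0.008,"dz":0,"rz":-0.066,"claw":1},{"rx":0,"ry":0,"dx":0.331,"dy":0.027,"dz":0,"rz":-0.066,"claw":1},{"rx":0,"ry":0,"dx":0.327,"dy":0.061,"dz":0,"rz":-0.066,"claw":1},{"rx":0,"ry":0,"dx":0.319,"dy":0.094,"dz":0,"rz":-0.066,"claw":1},{"rx":0,"ry":0,"dx":0.307,"dy":0.126,"dz":0,"rz":-0.066,"claw":1},{"rx":0,"ry":0,"dx":0,"dy":0,"dz":0,"rz":0,"claw":1},{"rx":0,"ry":0,"dx":0,"dy":0,"dz":0,"rz":0,"claw":1},{"rx":0,"ry":0,"dx":0,"dy":0,"dz":0,"rz":0,"claw":1}]}}

```text
time_s: 28.35
ee_pos: [0.6665, 0.1473, 0.1121]
eef_rot: [-3.14, 0.0, 1.555]
force: [-0.6, 0.7, 0.7]
grip_width: 0.0001
grip_force: 0.0
```

Emit:
{"method": "step_arm", "body": {"plan": [{"rx":0,"ry":0,"dx":0,"dy":0,"dz":0.2,"rz":0,"claw":1},{"rx":0,"ry":0,"dx":0,"dy":0,"dz":0.3,"rz":0,"claw":1},{"rx":0,"ry":0,"dx":0,"dy":0,"dz":0.17,"rz":0,"claw":1},{"rx":0,"ry":0,"dx":0,"dy":0,"dz":0,"rz":0,"claw":1},{"rx":0,"ry":0,"dx":0,"dy":0,"dz":0,"rz":0,"claw":1}]}}

```text
time_s: 28.85
ee_pos: [0.6672, 0.1479, 0.0468]
eef_rot: [3.141, -0.0, 1.556]
force: [-0.3, 0.4, 0.7]
grip_width: 0.0004
grip_force: 0.0
```

Emit:
{"method": "step_arm", "body": {"plan": [{"rx":0,"ry":0,"dx":-0.03,"dy":0,"dz":0,"rz":0,"claw":1},{"rx":0,"ry":0,"dx":-0.03,"dy":0,"dz":0,"rz":0,"claw":1},{"rx":0,"ry":0,"dx":-0.03,"dy":0,"dz":0,"rz":0,"claw":1},{"rx":0,"ry":0,"dx":-0.03,"dy":0,"dz":0,"rz":0,"claw":1},{"rx":0,"ry":0,"dx":-0.02,"dy":0,"dz":0,"rz":0,"claw":1},{"rx":0,"ry":0,"dx":0,"dy":0,"dz":0,"rz":0,"claw":1}]}}

```text
time_s: 29.45
ee_pos: [0.6668, 0.1338, 0.0461]
eef_rot: [3.142, -0.0, 1.556]
force: [-0.1, 0.2, -0.1]
grip_width: 0.0003
grip_force: 0.0
```

Emit:
{"method": "step_arm", "body": {"plan": [{"rx":0,"ry":0,"dx":-0.015,"dy":0,"dz":0,"rz":0,"claw":1},{"rx":0,"ry":0,"dx":-0.015,"dy":0,"dz":0,"rz":0,"claw":1},{"rx":0,"ry":0,"dx":0,"dy":0,"dz":0,"rz":0,"claw":1}]}}

```text
time_s: 29.75
ee_pos: [0.6667, 0.1326, 0.0461]
eef_rot: [3.141, -0.002, 1.557]
force: [1.1, 8.9, -0.4]
grip_width: 0.0004
grip_force: 4.5
```

Emit:
{"method": "step_arm", "body": {"plan": [{"rx":0,"ry":0,"dx":-0.015,"dy":0,"dz":0,"rz":0,"claw":1},{"rx":0,"ry":0,"dx":-0.015,"dy":0,"dz":0,"rz":0,"claw":1},{"rx":0,"ry":0,"dx":0,"dy":0,"dz":0,"rz":0,"claw":1}]}}

```text
time_s: 30.05
ee_pos: [0.6668, 0.1308, 0.0462]
eef_rot: [3.141, -0.004, 1.558]
force: [1.9, 15.7, -1.1]
grip_width: 0.0004
grip_force: 7.7
```

Emit:
{"method": "step_arm", "body": {"plan": [{"rx":0,"ry":0,"dx":-0.015,"dy":0,"dz":0,"rz":0,"claw":1},{"rx":0,"ry":0,"dx":-0.015,"dy":0,"dz":0,"rz":0,"claw":1},{"rx":0,"ry":0,"dx":-0.015,"dy":0,"dz":0,"rz":0,"claw":1},{"rx":0,"ry":0,"dx":-0.015,"dy":0,"dz":0,"rz":0,"claw":1},{"rx":0,"ry":0,"dx":-0.015,"dy":0,"dz":0,"rz":0,"claw":1},{"rx":0,"ry":0,"dx":-0.01,"dy":0,"dz":0,"rz":0,"claw":1},{"rx":0,"ry":0,"dx":0,"dy":0,"dz":0,"rz":0,"claw":1},{"rx":0,"ry":0,"dx":0,"dy":0,"dz":0,"rz":0,"claw":1}]}}

```text
time_s: 30.85
ee_pos: [0.667, 0.1224, 0.0462]
eef_rot: [3.14, -0.004, 1.558]
force: [4.6, 15.8, -2.9]
grip_width: 0.0006
grip_force: 8.2
```

Emit:
{"method": "step_arm", "body": {"plan": [{"rx":0,"ry":0,"dx":0.015,"dy":0,"dz":0,"rz":0,"claw":1},{"rx":0,"ry":0,"dx":0.01,"dy":0,"dz":0,"rz":0,"claw":1},{"rx":0,"ry":0,"dx":0,"dy":0,"dz":0,"rz":0,"claw":1}]}}

```text
time_s: 31.15
ee_pos: [0.6666, 0.1227, 0.0461]
eef_rot: [3.141, -0.001, 1.557]
force: [0.8, 4.7, -0.7]
grip_width: 0.0005
grip_force: 2.5
```

Emit:
{"method": "step_arm", "body": {"plan": [{"rx":0,"ry":0,"dx":-0.015,"dy":0,"dz":0,"rz":0,"claw":1},{"rx":0,"ry":0,"dx":-0.015,"dy":0,"dz":0,"rz":0,"claw":1},{"rx":0,"ry":0,"dx":-0.014,"dy":0,"dz":0,"rz":0,"claw":1},{"rx":0,"ry":0,"dx":0,"dy":0,"dz":0,"rz":0,"claw":1},{"rx":0,"ry":0,"dx":0,"dy":0,"dz":0,"rz":0,"claw":1}]}}

```text
time_s: 31.65
ee_pos: [0.6667, 0.12, 0.0462]
eef_rot: [3.14, -0.003, 1.557]
force: [3.2, 16.2, -1.3]
grip_width: 0.0004
grip_force: 8.3
```

Emit:
{"method": "step_arm", "body": {"plan": [{"rx":0,"ry":0,"dx":0.015,"dy":0,"dz":0,"rz":0,"claw":1},{"rx":0,"ry":0,"dx":0.015,"dy":0,"dz":0,"rz":0,"claw":1},{"rx":0,"ry":0,"dx":0,"dy":0,"dz":0,"rz":0,"claw":1}]}}

```text
time_s: 31.95
ee_pos: [0.6665, 0.1205, 0.046]
eef_rot: [-3.141, 0.0, 1.556]
force: [0.4, 0.4, -0.4]
grip_width: 0.0008
grip_force: 0.0
```

The far end has shifted about 12 mm. Go back and check the second diagonal with the rule.

```bash
python3 -c "
from h import *
rows(.589,-.006,.11,142.3,8,0,(.6665,.132,.11,89.2))"
```

```text
[{"rx": 0, "ry": 0, "dx": -0.174, "dy": -0.094, "dz": -0.0, "rz": -0.074, "claw": 0}, {"rx": 0, "ry": 0, "dx": -0.162, "dy": -0.114, "dz": -0.0, "rz": -0.074, "claw": 0}, {"rx": 0, "ry": 0, "dx": -0.148, "dy": -0.132, "dz": -0.0, "rz": -0.074, "claw": 0}, {"rx": 0, "ry": 0, "dx": -0.131, "dy": -0.148, "dz": -0.0, "rz": -0.074, "claw": 0}, {"rx": 0, "ry": 0, "dx": -0.113, "dy": -0.162, "dz": -0.0, "rz": -0.074, "claw": 0}, {"rx": 0, "ry": 0, "dx": -0.094, "dy": -0.174, "dz": -0.0, "rz": -0.074, "claw": 0}, {"rx": 0, "ry": 0, "dx": -0.073, "dy": -0.184, "dz": -0.0, "rz": -0.074, "claw": 0}, {"rx": 0, "ry": 0, "dx": -0.051, "dy": -0.191, "dz": -0.0, "rz": -0.074, "claw": 0}]
```

Emit:
{"method": "step_arm", "body": {"plan": [{"rx":0,"ry":0,"dx":0.1,"dy":0,"dz":0,"rz":0,"claw":1},{"rx":0,"ry":0,"dx":0.015,"dy":0,"dz":-0.3,"rz":0,"claw":1},{"rx":0,"ry":0,"dx":0,"dy":0,"dz":-0.34,"rz":0,"claw":0.5}]}}

```text
time_s: 32.25
ee_pos: [0.666, 0.1328, 0.1095]
eef_rot: [-3.139, 0.001, 1.557]
force: [-0.8, -0.5, 0.1]
grip_width: 0.0056
grip_force: 0.0
```

Emit:
{"method": "step_arm", "body": {"plan": [{"rx":0,"ry":0,"dx":-0.174,"dy":-0.094,"dz":0,"rz":-0.074,"claw":0},{"rx":0,"ry":0,"dx":-0.162,"dy":-0.114,"dz":0,"rz":-0.074,"claw":0},{"rx":0,"ry":0,"dx":-0.148,"dy":-0.132,"dz":0,"rz":-0.074,"claw":0},{"rx":0,"ry":0,"dx":-0.131,"dy":-0.148,"dz":0,"rz":-0.074,"claw":0},{"rx":0,"ry":0,"dx":-0.113,"dy":-0.162,"dz":0,"rz":-0.074,"claw":0},{"rx":0,"ry":0,"dx":-0.094,"dy":-0.174,"dz":0,"rz":-0.074,"claw":0},{"rx":0,"ry":0,"dx":-0.073,"dy":-0.184,"dz":0,"rz":-0.074,"claw":0},{"rx":0,"ry":0,"dx":-0.051,"dy":-0.191,"dz":0,"rz":-0.074,"claw":0},{"rx":0,"ry":0,"dx":0,"dy":0,"dz":0,"rz":0,"claw":0},{"rx":0,"ry":0,"dx":0,"dy":0,"dz":0,"rz":0,"claw":0}]}}

```text
time_s: 33.25
ee_pos: [0.5897, -0.0055, 0.1103]
eef_rot: [3.141, 0.0, 2.483]
force: [-0.0, -0.6, -0.9]
grip_width: 0.0848
grip_force: 0.0
```

Run:
```python
from snap import *
p,o=snap("w13"); print(o["grip_width"],o["force"])
w,ok=cloud(p,o); im=p["img"].astype(int)
dr=np.array([np.sin(o["eef_rot"][2]),-np.cos(o["eef_rot"][2])]); q=w[...,:2]-o["ee_pos"][:2]; s=q@dr
n=np.array([-dr[1],dr[0]]); t=q@n
m=ok&(np.abs(t)<.03)&(im[...,0]-im[...,2]>70)&(w[...,2]>.037)&(w[...,2]<.052)&(np.abs(s)<.06); m[235:]=0
h,b=np.histogram(s[m],np.arange(-.2,.2,.004)); print([(round(float(x)*1e3),int(k),round(float(np.median(t[m&(s>=x)&(s<x+.004)]))*1e3)) for x,k in zip(b,h) if k>1])
```

```text
33.25 [ 0.58967417 -0.00546741  0.11026577] [3.14132051e+00 2.16120324e-04 2.48283989e+00] [[0.0, -0.972, -0.236, 0.068], [1.0, 0.0, -0.001, -0.001], [0.001, -0.236, 0.972, -0.161], [0.0, 0.0, 0.0, 1.0]] 328.50399117143417
corners [[0.355, -0.066, -0.001], [0.589, 0.237, -0.002], [0.544, -0.028, 0.223], [0.596, 0.042, 0.225]]
0.08477929594405183 [-0.00837787 -0.647595   -0.93309601]
[(-36, 76, 5), (-32, 142, 5), (-28, 80, 5), (8, 55, 5), (12, 117, 6), (16, 38, 6)]
```

Emit:
{"method": "step_arm", "body": {"plan": [{"rx":0,"ry":0,"dx":0,"dy":-0.03,"dz":0.2,"rz":0,"claw":0},{"rx":0,"ry":0,"dx":0,"dy":0,"dz":0.25,"rz":0,"claw":0},{"rx":0,"ry":0,"dx":0,"dy":0,"dz":0.18,"rz":0,"claw":0.1},{"rx":0,"ry":0,"dx":0,"dy":0.01,"dz":0,"rz":0,"claw":0.2},{"rx":0,"ry":0,"dx":0,"dy":0.01,"dz":0,"rz":0,"claw":0.3},{"rx":0,"ry":0,"dx":0,"dy":0.01,"dz":0,"rz":0,"claw":0.4},{"rx":0,"ry":0,"dx":0,"dy":0,"dz":0,"rz":0,"claw":0.45},{"rx":0,"ry":0,"dx":0,"dy":0,"dz":0,"rz":0,"claw":0.5},{"rx":0,"ry":0,"dx":0,"dy":0,"dz":0,"rz":0,"claw":0.54},{"rx":0,"ry":0,"dx":0,"dy":0,"dz":0,"rz":0,"claw":0.58}], "grip_force": 8}}

```text
time_s: 34.3
ee_pos: [0.5901, -0.0055, 0.0479]
eef_rot: [3.14, 0.001, 2.486]
force: [2.3, 3.3, 7.0]
grip_width: 0.0407
grip_force: 4.7
```

Emit:
{"method": "step_arm", "body": {"plan": [{"rx":0,"ry":0,"dx":0,"dy":0,"dz":0,"rz":0,"claw":0.62},{"rx":0,"ry":0,"dx":0,"dy":0,"dz":0,"rz":0,"claw":0.66},{"rx":0,"ry":0,"dx":0,"dy":0,"dz":0,"rz":0,"claw":0.7},{"rx":0,"ry":0,"dx":0,"dy":0,"dz":0,"rz":0,"claw":0.72}]}}

```text
time_s: 34.7
ee_pos: [0.5901, -0.0058, 0.0479]
eef_rot: [3.14, 0.002, 2.486]
force: [1.5, 1.2, 5.6]
grip_width: 0.0385
grip_force: 8.0
```

Emit:
{"method": "step_arm", "body": {"plan": [{"rx":0,"ry":0,"dx":-0.01,"dy":0,"dz":-0.008,"rz":0.006,"claw":0.8},{"rx":0,"ry":0,"dx":0,"dy":0,"dz":0,"rz":0.006,"claw":0.8},{"rx":0,"ry":0,"dx":0,"dy":0,"dz":0,"rz":0,"claw":0.8}]}}

```text
time_s: 35.0
ee_pos: [0.5906, -0.0063, 0.048]
eef_rot: [3.141, 0.001, 2.467]
force: [4.7, 2.1, 0.3]
grip_width: 0.0367
grip_force: 8.0
```

Emit:
{"method": "step_arm", "body": {"plan": [{"rx":0,"ry":0,"dx":0,"dy":0,"dz":0,"rz":-0.008,"claw":0.8},{"rx":0,"ry":0,"dx":0,"dy":0,"dz":0,"rz":-0.008,"claw":0.8},{"rx":0,"ry":0,"dx":0,"dy":0,"dz":0,"rz":-0.008,"claw":0.8},{"rx":0,"ry":0,"dx":0,"dy":0,"dz":0,"rz":0,"claw":0.8}]}}

```text
time_s: 35.4
ee_pos: [0.5907, -0.0063, 0.048]
eef_rot: [3.14, 0.001, 2.504]
force: [4.8, 2.7, 0.9]
grip_width: 0.0364
grip_force: 8.0
```

Reading 31.6; ease sideways a little more and balance.

Emit:
{"method": "step_arm", "body": {"plan": [{"rx":0,"ry":0,"dx":-0.01,"dy":0.006,"dz":0,"rz":0.006,"claw":0.8},{"rx":0,"ry":0,"dx":0,"dy":0,"dz":0,"rz":0.008,"claw":0.8},{"rx":0,"ry":0,"dx":0,"dy":0,"dz":0,"rz":0,"claw":0.8}]}}

```text
time_s: 35.7
ee_pos: [0.5915, -0.0064, 0.0479]
eef_rot: [3.141, 0.0, 2.482]
force: [2.3, 2.4, 2.6]
grip_width: 0.0357
grip_force: 8.0
```

Emit:
{"method": "step_arm", "body": {"plan": [{"rx":0,"ry":0,"dx":-0.005,"dy":0.002,"dz":0,"rz":-0.006,"claw":0.8},{"rx":0,"ry":0,"dx":0,"dy":0,"dz":0,"rz":-0.006,"claw":0.8},{"rx":0,"ry":0,"dx":0,"dy":0,"dz":0,"rz":0.004,"claw":0.8},{"rx":0,"ry":0,"dx":0,"dy":0,"dz":0,"rz":0,"claw":0.8}]}}

```text
time_s: 36.1
ee_pos: [0.5918, -0.0066, 0.0479]
eef_rot: [-3.142, -0.0, 2.495]
force: [-1.8, 3.5, 4.9]
grip_width: 0.0353
grip_force: 8.0
```

Emit:
{"method": "step_arm", "body": {"plan": [{"rx":0,"ry":0,"dx":-0.01,"dy":0,"dz":0,"rz":0.006,"claw":0.8},{"rx":0,"ry":0,"dx":0,"dy":0,"dz":0,"rz":0.006,"claw":0.8},{"rx":0,"ry":0,"dx":0,"dy":0,"dz":0,"rz":-0.004,"claw":0.8},{"rx":0,"ry":0,"dx":0,"dy":0,"dz":0,"rz":0,"claw":0.8}]}}

```text
time_s: 36.5
ee_pos: [0.5924, -0.0071, 0.0478]
eef_rot: [-3.141, -0.001, 2.483]
force: [-2.3, 5.1, 5.8]
grip_width: 0.0358
grip_force: 8.0
```

Emit:
{"method": "step_arm", "body": {"plan": [{"rx":0,"ry":0,"dx":0.004,"dy":0,"dz":-0.005,"rz":-0.008,"claw":0.8},{"rx":0,"ry":0,"dx":0,"dy":0,"dz":0,"rz":-0.006,"claw":0.8},{"rx":0,"ry":0,"dx":0,"dy":0,"dz":0,"rz":0.006,"claw":0.8},{"rx":0,"ry":0,"dx":0,"dy":0,"dz":0,"rz":0,"claw":0.8}]}}

```text
time_s: 36.9
ee_pos: [0.5923, -0.0071, 0.0479]
eef_rot: [-3.141, -0.0, 2.496]
force: [4.1, 3.7, -4.2]
grip_width: 0.0356
grip_force: 8.0
```

Emit:
{"method": "step_arm", "body": {"plan": [{"rx":0,"ry":0,"dx":0,"dy":0,"dz":0.005,"rz":0,"claw":0.5},{"rx":0,"ry":0,"dx":0,"dy":0,"dz":0,"rz":0,"claw":0.4},{"rx":0,"ry":0,"dx":0,"dy":0,"dz":0,"rz":0,"claw":0.3},{"rx":0,"ry":0,"dx":0,"dy":0,"dz":0,"rz":0,"claw":0.3},{"rx":0,"ry":0,"dx":0,"dy":0,"dz":-0.3,"rz":0,"claw":0.3},{"rx":0,"ry":0,"dx":0,"dy":0,"dz":-0.5,"rz":0,"claw":0.3},{"rx":0,"ry":0,"dx":0,"dy":0,"dz":-0.5,"rz":0,"claw":0.3},{"rx":0,"ry":0,"dx":0,"dy":0,"dz":-0.5,"rz":0,"claw":0.3},{"rx":0,"ry":0,"dx":0,"dy":0,"dz":-0.5,"rz":0,"claw":0.3},{"rx":0,"ry":0,"dx":0,"dy":0,"dz":0,"rz":0,"claw":0.3}]}}

```text
time_s: 37.9
ee_pos: [0.5938, -0.0072, 0.2853]
eef_rot: [3.136, 0.009, 2.496]
force: [-0.1, 0.3, -0.6]
grip_width: 0.0658
grip_force: 0.0
```

Run:
```python
from snap import *
p,o=snap("w14")
w,ok=cloud(p,o); im=p["img"].astype(int)
yel=ok&(im[...,0]-im[...,2]>60)&(np.abs(w[...,0]-.575)<.14)&(np.abs(w[...,1])<.2)
F=np.array([.5755,-.0205]);a=np.deg2rad(-1);R=np.array([[np.cos(a),-np.sin(a)],[np.sin(a),np.cos(a)]])
q=(w[...,:2]-F)@R
t=yel&(np.abs(w[...,2]-.057)<.006)
for sg in (1,-1):
    for x in [-.08,-.04,0,.04,.08]:
        y=q[...,1][t&(np.abs(q[...,0]-x)<.006)&(q[...,1]*sg>.1)]; print(sg,x,len(y),np.median(y).round(4) if len(y) else 0)
r=yel&(np.abs(q[...,0])<.06)&(np.abs(q[...,1])<.09); print("rule z",np.percentile(w[r][:,2],[5,25,50,75,98]).round(3))
```

```text
37.9 [ 0.59384279 -0.0072      0.28533533] [3.13566777 0.00946954 2.49560932] [[0.0, -0.972, -0.236, 0.068], [1.0, 0.0, -0.0, -0.001], [0.001, -0.236, 0.972, -0.161], [0.0, 0.0, 0.0, 1.0]] 328.50399117143417
corners [[0.25, -0.136, -0.002], [0.622, 0.349, 0.018], [0.547, -0.028, 0.4], [0.599, 0.041, 0.4]]
1 -0.08 136 0.1253
1 -0.04 127 0.1252
1 0 118 0.1253
1 0.04 111 0.1253
1 0.08 105 0.1255
-1 -0.08 114 -0.1249
-1 -0.04 105 -0.125
-1 0 94 -0.1252
-1 0.04 0 0
-1 0.08 87 -0.1248
rule z [0.019 0.045 0.385 0.391 0.393]
```

The side walls now run true to the frame's axis within half a millimetre, so the frame is square and the rule lies inside it.

```bash
python3 -c "
from station import hand_in
print(hand_in())"
```

```text
the job is handed in; nothing more can be done
None
```

I measured the diagonals at 22.7 mm (near left to far right), then 41.7 mm, pushed the far end right by about 12 mm, and handed the job in with the rule lying inside the frame; the second diagonal then read 32.7 mm, I did not re-measure the first, and I infer that they agree within about 1–2 mm.

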